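# Lay out the galley drinks corner

## Robot

A 6-joint arm with a two-finger parallel gripper is mounted at the origin on the work surface. World frame = base frame: x ahead of the robot, y to its left, z up, the work surface at z = 0. Lengths are in m, angles in rad, forces in N, time in s.
With the tool pointing down it reaches from about 0.225 to 0.875 m from the base axis. Payload 3.4 kg.
Tool frame: the origin (TCP) lies at the very end of the fingers, on their centre line; the grasp point (between the pads) lies behind it (manip.grasp_offset is the z of the grasp point in the tool frame, in m); z points along the fingers, y is the line along which they close (so a half turn about z gives the same grasp; the last joint's range is limited). The gripper opens to 85 mm and grips with 20 to 120 N. Pads are 22 mm wide; open, the fingers measure 114 mm over their backs; the gripper's body (76 mm by 85 mm) begins 54 mm behind the grasp point. The pads swing forward as they close: fully open they stand 13 mm farther back than shut.
Start: joints at [1.221, 0.276, 1.505, -0, 1.361, -0.121], TCP at [0.13, 0.56, 0.231] pointing down, gripper open.
Joint ranges: [-2.89, 2.89], [-0.75, 2.08], [0.22, 2.7], [-1.18, 4.32], [0.11, 2.71], [-2.7, 2.7]. Speed limits (rad/s): [2.57, 2.57, 3.14, 3.14, 3.14, 3.14].

## Interface

Orientations are given as a unit quaternion [w, x, y, z].
In Python, from rig import manip gives the robot as it stands.
- The arm moves only by the shell command python3 -m pendant 'ROWS' [FORCE]. ROWS is JSON, a list of rows, each an object of numbers: "dx", "dy", "dz": the shift along the tool's x, y, z in m; "rx", "ry", "rz": the turn, a rotation vector about the tool's x, y, z in degrees; "hand": the finger opening in m, from 0 to 0.0854. In form: [{"dx": .., "dy": .., "dz": .., "rx": .., "ry": .., "rz": .., "hand": ..}, ...]. A call has 1 to 12 rows; each row shifts and turns the commanded pose from where the row before left it, along the tool's axes as they then stand; what a row does not reach is not made up. A row lasts 1/12 s, in which the tool goes at most 41.7 mm and 7.16 degrees, less where a joint would pass 70% of its speed; a pose out of reach is approached as far as the arm can. A call is refused whole if a number of a shift passes 0.0417 or a number of a turn 7.16, either way. A call with a gripper value outside its range is refused whole. The fingers move at their own pace and stop on an object; FORCE is the grip in N (left out, the last holds). Time passes only in rows, so rows that do not move let the fingers close. It gives the time, the measured TCP pose, the force, the opening and the grip force at its end, in the units of the state.
- manip.get_state(): the state, without advancing time (a new reading comes with each control period).
- manip.get_image(name): name is "scene" or "top"; returns a dict with "frame" (420x560x3 uint8, red, green, blue), "fx", "fy", "cx", "cy" (pixels), "distortion" ([k1, k2, p1, p2, k3] as OpenCV has them; the pictures are not rectified), "position" and "attitude" of the camera in the world. Camera axes: x right, y up, looking along -z (the intrinsics and any distortion apply to the point x, -y, -z); pixel columns grow to the right and rows downward; lengths in m; the calibration is good to about 2 mm. A picture is of the moment at which its call begins. There is no depth.
- manip.sign_off(): hands the job in; it is judged then, once.
The state is a dict: "clock": time; "qpos": joint angles; "qd": joint speeds; "effort": joint torques, N m; "position": TCP position; "ee_rot": TCP orientation; "contact_force": force on the tool from outside, world axes, zero at the start; "moment": the same for the moment, N m; "width": finger opening in m; "gripper_force": force on a finger pad.
Only numpy, scipy, OpenCV 4.12 (cv2) and the standard library are available. Lean on these libraries where they do the work, as an engineer would, in place of code of your own. Each camera call takes 0.05 s, during which the arm holds its last target. There are 200 camera calls.

## Task

Set up the drinks corner for the next crew: stand the green dish on the bench midway between the orange plate and the canister, in line with them, and nest the cups into it where it stands, largest first - the yellow cup in the dish, then the red tumbler in the cup. Lay the brown cartridge flat and centred on the orange plate, lengthwise along the plate, and stack the blue cartridge squarely on top of it. Leave the grey spare cartridge and the amber jar where they are.

Things in the scene. Friction and masses are not known exactly. Their poses are not given: they have to be found in the camera images.
- plate: flat orange rectangular plate, fixed to the bench, 90 mm along its x, 64 mm along its y, 6 mm thick, no rim. Its origin is the centre of its underside, z up. Its y axis lies along the line to the canister's centre, which is 270 mm away on one side or the other (it changes from start to start).
- canister: round white canister with a yellow band and a black lid, fixed to the bench, 69 mm across, 60 mm tall. Its origin is the centre of its underside, z up. Its axes are parallel to the plate's.
- dish: wide low green dish, 68 mm outside diameter (62 mm inside), 30 mm tall, about 0.12 kg. Round straight-sided open vessel, walls 3 mm, floor 4 mm thick. Its origin is the centre of its underside, z up.
- cup: medium yellow cup, 50 mm outside diameter (44 mm inside), 60 mm tall, about 0.09 kg. Round straight-sided open vessel, walls 3 mm, floor 4 mm thick. Its origin is the centre of its underside, z up. Nested in the dish its rim stands 34 mm above the dish's rim, so that it can be held there.
- tumbler: tall narrow red tumbler, 32 mm outside diameter, 88 mm tall, about 0.07 kg. Round straight-sided open vessel, walls 3 mm, floor 4 mm thick. Its origin is the centre of its underside, z up. Nested in the cup its rim stands 32 mm above the cup's rim.
- brown: dark brown drink cartridge, a flat-topped block 60 mm along its x, 44 mm along its y, 30 mm tall, about 0.09 kg, with a drawn-on black round port and white tag on top. Its origin is the centre of its underside, z up.
- blue: blue drink cartridge, a flat-topped block 60 mm along its x, 44 mm along its y, 30 mm tall, about 0.09 kg, with a drawn-on black round port and white tag on top. Its origin is the centre of its underside, z up.
- spare: light grey spare drink cartridge, a flat-topped block 60 mm along its x, 44 mm along its y, 30 mm tall, about 0.09 kg, with a drawn-on black round port and white tag on top. Its origin is the centre of its underside, z up. To be left alone.
- jar: amber jar with a white cap, loose, 56 mm across, 75 mm tall. Its origin is the centre of its underside, z up. To be left alone.
Mind the look-alikes: they are no part of the job. Several things have the shape of the cup; the one meant has the colours described above.

How it is judged:
By the outcome, as a careful person would: the job done as asked, in the order asked, and still so for the second after the job is handed in, with the robot touching nothing.
It also fails if it takes over 128 s, if anything falls off the work surface, if the arm or the gripper's body presses on something with over 40 N, if the wrist force passes 120 N, or if a joint passes its speed limit or range.

## Working session

There is one attempt and no reset: what is moved stays moved. The work goes in short steps, Python scripts to look and compute and a shell command to move; the robot and the scene stay as the last step left them, time stands still between calls to the robot, and variables do not carry over. Pictures are saved under pics/ and viewed, at most 14 in all, crops included, and the job is handed in when it is done.

```bash
ls; mkdir -p pics
python3 - <<'E'
from rig import manip
import cv2
print(manip.grasp_offset, manip.get_state())
for n in("scene","top"):
    d=manip.get_image(n); cv2.imwrite(f"pics/{n}0.png",d["frame"][:,:,::-1])
    print({k:v for k,v in d.items() if k!="frame"})
E
```

```text
pics
-0.0187 {'clock': 0.0, 'qpos': array([ 1.22105444e+00,  2.76583335e-01,  1.50613823e+00,  3.19174231e-05,
        1.36068227e+00, -1.20974395e-01]), 'qd': array([-1.28154850e-03,  2.51107328e-03,  4.24201045e-05,  6.43238798e-04,
        1.80493085e-03,  5.50787234e-04]), 'effort': array([ 4.34817230e-04, -4.16778123e+01, -2.45808452e+01,  2.92765990e-04,
        1.09553779e-02,  7.11799899e-07]), 'position': array([0.13019561, 0.55952756, 0.23044432]), 'ee_rot': array([-2.26350951e-04,  1.14137757e-01,  9.93464520e-01, -8.76987998e-04]), 'contact_force': array([ 0.04715225, -0.53468042,  0.45509874]), 'moment': array([-0.0202363 ,  0.01660135,  0.00529213]), 'gripper_force': 0.0, 'width': 0.08570581695334072}
{'fx': 470.21439785339, 'fy': 470.21439785339, 'cx': 281.0309872939571, 'cy': 204.52328627339514, 'distortion': array([-0.03823415,  0.        ,  0.        ,  0.        ,  0.        ]), 'position': array([ 1.28768206, -0.61501987,  0.80767186]), 'attitude': array([0.81130634, 0.39204773, 0.18091312, 0.39414597])}
{'fx': 475.15588222980705, 'fy': 475.15588222980705, 'cx': 277.18616951442095, 'cy': 210.66668491541282, 'distortion': array([0.01164889, 0.        , 0.        , 0.        , 0.        ]), 'position': array([ 0.46961039, -0.03176964,  1.29045316]), 'attitude': array([-0.70610239, -0.02740637,  0.02924603,  0.70697452])}
```

View pics/top0.png

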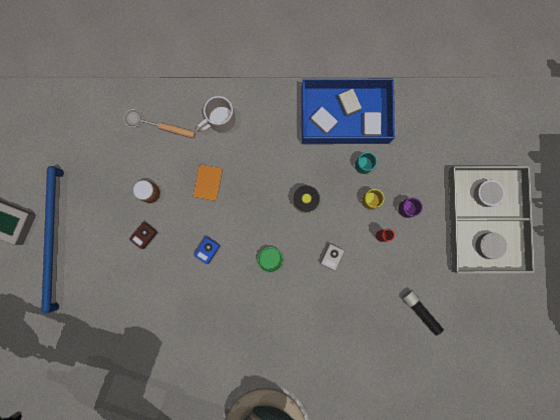

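View pics/scene0.png

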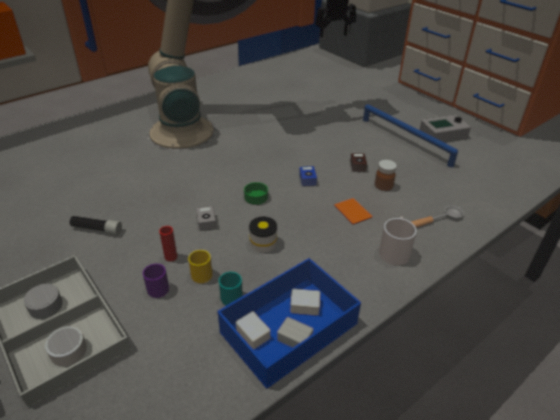

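Top view: plate (208,182), canister (306,198), dish (269,259), brown (143,235), blue (207,250), spare (333,256), jar (146,190), red tumbler (386,235). Cup candidates: yellow (373,198), teal (365,162) and purple (411,207). Only the one at (373,198) is yellow; I'll confirm it in a crop. In the scene view the yellow cup is at (201,267) and the tumbler at (168,243).

```bash
cat > lib.py <<'E'
import numpy as np, cv2
from rig import manip
from scipy.spatial.transform import Rotation as R
HSV=dict(plate=((7,170,120),(15,255,255)),dish=((50,120,40),(72,255,255)),cup=((22,130,60),(32,255,255)),
 tumbler=((174,130,50),(180,255,255)),blue=((108,130,70),(122,255,255)),brown=((0,60,15),(14,200,95)))
ROI=dict(top=dict(plate=(208,182),dish=(269,259),cup=(373,198),tumbler=(386,235),blue=(207,250),brown=(143,235),canister=(306,198)),
 scene=dict(plate=(353,211),dish=(256,193),cup=(201,267),tumbler=(168,243),blue=(308,175),brown=(358,161),canister=(263,232)))
def shot(n):
    d=manip.get_image(n); d["Rm"]=R.from_quat(np.roll(d["attitude"],-1)).as_matrix()
    d["K"]=np.array([[d["fx"],0,d["cx"]],[0,d["fy"],d["cy"]],[0,0,1]]); return d
def cast(d,uv,z):
    p=cv2.undistortPoints(np.float64(uv).reshape(-1,1,2),d["K"],d["distortion"])[:,0]
    v=np.c_[p[:,0],-p[:,1],-np.ones(len(p))]@d["Rm"].T
    return d["position"][:2]+v[:,:2]*((z-d["position"][2])/v[:,2])[:,None]
S=4
def contour(d,lo,hi,uv,r=40):
    """outer contour of the colour blob nearest uv (subpixel by upsampling)"""
    x0,y0=max(int(uv[0])-r,0),max(int(uv[1])-r,0)
    c=d["frame"][y0:y0+2*r,x0:x0+2*r]
    c=cv2.resize(c,None,fx=S,fy=S,interpolation=cv2.INTER_CUBIC)
    h=cv2.cvtColor(c,cv2.COLOR_RGB2HSV)
    m=cv2.inRange(h,lo,hi)
    if lo[0]>=170: m|=cv2.inRange(h,(0,lo[1],lo[2]),(5,255,255))
    m=cv2.morphologyEx(m,cv2.MORPH_OPEN,np.ones((5,5)))
    cs=cv2.findContours(m,cv2.RETR_EXTERNAL,cv2.CHAIN_APPROX_NONE)[0]
    cs=[k for k in cs if cv2.contourArea(k)>40*S]
    k=min(cs,key=lambda k:abs(min(0,cv2.pointPolygonTest(k,((uv[0]-x0)*S,(uv[1]-y0)*S),True)))-1e-3*cv2.contourArea(k))
    k=cv2.convexHull(k)[:,0].astype(float)
    k=np.vstack([np.linspace(a,b,20,endpoint=False) for a,b in zip(k,np.roll(k,-1,0))])
    return (k+.5)/S-.5+[x0,y0]
def circ(d,k,z):
    """circle through the far half (top rim) of the silhouette on plane z"""
    P=cast(d,k,z); c=P.mean(0)
    for _ in range(15):
        u=(c-d["position"][:2]); u/=np.linalg.norm(u)
        Q=P[(P-c)@u>0.0]
        s=np.linalg.lstsq(np.c_[2*Q,np.ones(len(Q))],(Q**2).sum(1),rcond=None)[0]
        c=s[:2]; r=np.sqrt(s[2]+c@c)
    return c,r
def block(d,k,z,L=.06,W=.044):
    """far edges of the top face give the centre; minAreaRect the axis"""
    P=cast(d,k,z); (_,(a,b),t)=cv2.minAreaRect((P*1000).astype(np.float32))
    t=np.radians(t+(90 if a<b else 0)); ex=np.array([np.cos(t),np.sin(t)]); ey=np.array([-ex[1],ex[0]])
    n=P.mean(0)-d["position"][:2]; c=0
    for e,l in((ex,L),(ey,W)):
        s=np.sign(n@e); c=c+e*(s*((P@e*s).max())-s*l/2)
    return c,np.degrees(t)%180,max(a,b),min(a,b)
def go(x,y,z,yaw):
    """print the shift in tool axes now, and the turn about tool z so that the closing line lies at world yaw (deg, mod 180)"""
    s=manip.get_state(); M=R.from_quat(np.roll(s["ee_rot"],-1)).as_matrix()
    dl=M.T@(np.array([x,y,z])-s["position"]); cur=np.degrees(np.arctan2(M[1,1],M[0,1]))
    t=-((yaw-cur+90)%180-90)
    print("tool shift mm",np.round(dl*1000,1),"rz deg",round(t,1),"tilt",np.round(M[:2,2],4),"q6",round(s["qpos"][5],2),"t",round(s["clock"],1))
E
cat > meas.py <<'E'
from lib import *
D={n:shot(n) for n in("top","scene")}
for n,h in(("dish",.03),("cup",.06),("tumbler",.088)):
    K={m:contour(D[m],*HSV[n],ROI[m][n]) for m in D}
    for m in D:print(n,m,[np.round(v*1000,1) for v in circ(D[m],K[m],h)])
    zs=np.arange(.01,.12,.001); e=[np.linalg.norm(circ(D["top"],K["top"],z)[0]-circ(D["scene"],K["scene"],z)[0]) for z in zs]
    print("  rim height by two views",zs[np.argmin(e)].round(3),min(e).round(4))
for n,h in(("plate",.006),("brown",.03),("blue",.03)):
    K={m:contour(D[m],*HSV[n],ROI[m][n],30) for m in D}
    a=dict(L=.09,W=.064) if n=="plate" else {}
    for m in D:print(n,m,[np.round(v*(1000 if i==0 else 1),1) for i,v in enumerate(block(D[m],K[m],h,**a))])
    zs=np.arange(0,.06,.001); e=[np.linalg.norm(block(D["top"],K["top"],z,**a)[0]-block(D["scene"],K["scene"],z,**a)[0]) for z in zs]
    print("  top height by two views",zs[np.argmin(e)].round(3),min(e).round(4))
# canister: dark lid
for m in D:
    k=contour(D[m],(0,0,0),(180,255,60),(ROI[m]["canister"][0]+(8 if m=="top" else 0),ROI[m]["canister"][1]-(0 if m=="top" else 12)),22)
    print("canister",m,[np.round(v*1000,1) for v in circ(D[m],k,.06)])
i=D["top"]["frame"][140:280,330:440,::-1]; j=D["scene"]["frame"][215:315,130:255,::-1]
f=lambda a:cv2.resize(a,(390,500),interpolation=cv2.INTER_CUBIC)
cv2.imwrite("pics/crop1.png",np.hstack([f(i),f(j)]))
E
python3 meas.py
```

```text
dish top [array([442.4, -15.6]), np.float64(32.3)]
dish scene [array([464.1, -29.2]), np.float64(28.7)]
  rim height by two views 0.01 0.0015
cup top [array([ 601.3, -287.7]), np.float64(24.2)]
cup scene [array([ 604.2, -287.8]), np.float64(24.4)]
  rim height by two views 0.058 0.0014
tumbler top [array([ 505.6, -315.7]), np.float64(14.8)]
tumbler scene [array([ 508.7, -315. ]), np.float64(14.5)]
  rim height by two views 0.086 0.0022
plate top [array([649.4, 153.6]), np.float64(169.6), np.float64(88.1), np.float64(61.4)]
plate scene [array([654.8, 152. ]), np.float64(169.4), np.float64(87.8), np.float64(62.0)]
  top height by two views 0.002 0.0022
brown top [array([506.8, 322.3]), np.float64(140.8), np.float64(60.7), np.float64(46.9)]
brown scene [array([515.3, 315.2]), np.float64(134.7), np.float64(62.7), np.float64(43.3)]
  top height by two views 0.022 0.0005
blue top [array([467.2, 152.4]), np.float64(147.2), np.float64(59.6), np.float64(44.5)]
blue scene [array([477.7, 144.6]), np.float64(142.7), np.float64(51.3), np.float64(42.8)]
  top height by two views 0.02 0.0007
canister top [array([ 601.4, -109.3]), np.float64(33.6)]
canister scene [array([ 603.9, -110.6]), np.float64(32.4)]
```

View pics/crop1.png

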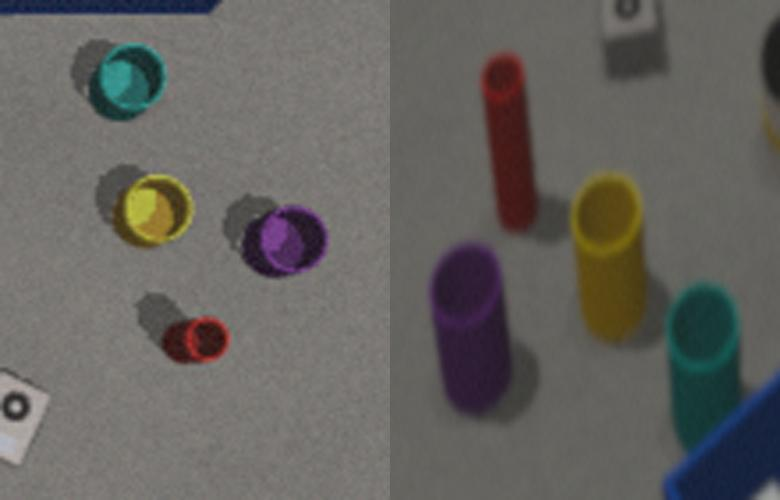

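The crop confirms it: the yellow cup is at top (373,198) / scene (201,267), teal and purple are look-alikes. Cup and tumbler heights check out; the dish and cartridge masks miss shaded sides in the scene view, so I'll loosen them.

```bash
python3 - <<'E'
import re
s=open('lib.py').read()
i=s.index("HSV="); j=s.index("ROI=")
s=s[:i]+'''HSV=dict(plate=((4,110,60),(18,255,255)),dish=((42,75,12),(80,255,255)),cup=((18,85,20),(35,255,255)),
 tumbler=((170,85,20),(180,255,255)),blue=((100,75,15),(130,255,255)),brown=((0,48,5),(25,255,90)))
'''+s[j:]
open('lib.py','w').write(s)
E
python3 meas.py
python3 - <<'E'
from lib import *
d=shot("scene"); o=[]
for n in("dish","blue","brown","plate"):
    k=contour(d,*HSV[n],ROI["scene"][n],30); x,y=ROI["scene"][n]
    c=cv2.resize(d["frame"][y-25:y+25,x-25:x+25,::-1],(300,300),interpolation=cv2.INTER_CUBIC)
    cv2.polylines(c,[((k-[x-25,y-25]+.5)*6).astype(np.int32)],True,(255,255,255),1); o.append(c)
cv2.imwrite("pics/crop2.png",np.vstack([np.hstack(o[:2]),np.hstack(o[2:])]))
E
```

```text
dish top [array([442.4, -15.5]), np.float64(33.7)]
dish scene [array([445.1, -15.9]), np.float64(32.3)]
  rim height by two views 0.028 0.0012
cup top [array([ 601.5, -288.1]), np.float64(25.2)]
cup scene [array([ 603.4, -287.5]), np.float64(25.9)]
  rim height by two views 0.059 0.0015
tumbler top [array([ 505.6, -315.4]), np.float64(16.0)]
tumbler scene [array([ 506.9, -314.4]), np.float64(15.6)]
  rim height by two views 0.088 0.0017
plate top [array([651.2, 154.9]), np.float64(169.5), np.float64(91.0), np.float64(64.9)]
plate scene [array([651.9, 155.7]), np.float64(169.7), np.float64(94.2), np.float64(68.1)]
  top height by two views 0.006 0.0011
brown top [array([506.5, 322.6]), np.float64(141.0), np.float64(61.4), np.float64(47.6)]
brown scene [array([511.9, 319.1]), np.float64(137.1), np.float64(88.8), np.float64(45.0)]
  top height by two views 0.025 0.0012
blue top [array([467. , 153.7]), np.float64(146.9), np.float64(61.2), np.float64(46.3)]
blue scene [array([469.9, 152.2]), np.float64(146.3), np.float64(91.2), np.float64(46.9)]
  top height by two views 0.028 0.0009
canister top [array([ 601.1, -109.5]), np.float64(33.7)]
canister scene [array([ 603.8, -110.5]), np.float64(32.4)]
```

View pics/crop2.png

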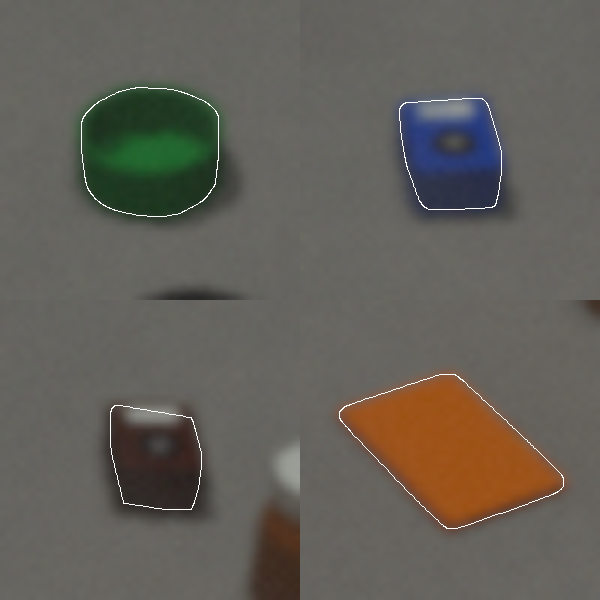

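The crop shows the contours following dish (256,193), blue (308,175), brown (358,161) and plate (353,211) well. The heights agree with the description: rims at 28, 59 and 88 mm, plate at 6 mm. Dish first.

```bash
python3 -c "
from lib import *
go(.4435,-.0157,.12,169.6)"
```

```text
tool shift mm [-435.5 -489.6  111.3] rz deg 87.3 tilt [-0.0001 -0.0004] q6 -0.12 t 0.3
```

```bash
python3 -m pendant '[{"dx":-0.018,"dy":-0.0204},{"dx":-0.018,"dy":-0.0204},{"dx":-0.018,"dy":-0.0204},{"dx":-0.018,"dy":-0.0204},{"dx":-0.018,"dy":-0.0204},{"dx":-0.018,"dy":-0.0204},{"dx":-0.018,"dy":-0.0204},{"dx":-0.018,"dy":-0.0204},{"dx":-0.018,"dy":-0.0204},{"dx":-0.018,"dy":-0.0204},{"dx":-0.018,"dy":-0.0204},{"dx":-0.018,"dy":-0.0204}]' 40
python3 -m pendant '[{"dx":-0.018,"dy":-0.0204},{"dx":-0.018,"dy":-0.0204},{"dx":-0.018,"dy":-0.0204},{"dx":-0.018,"dy":-0.0204},{"dx":-0.018,"dy":-0.0204},{"dx":-0.018,"dy":-0.0204},{"dx":-0.018,"dy":-0.0204},{"dx":-0.018,"dy":-0.0204},{"dx":-0.018,"dy":-0.0204},{"dx":-0.018,"dy":-0.0204},{"dx":-0.018,"dy":-0.0204},{"dx":-0.018,"dy":-0.0204}]'
python3 -m pendant '[{"rz":7},{"rz":7},{"rz":7},{"rz":7},{"rz":7},{"rz":7},{"rz":7},{"rz":7},{"rz":7},{"rz":7},{"rz":7},{"rz":7}]'
python3 -m pendant '[{"rz":3.3},{"dz":0.03},{"dz":0.03},{"dz":0.03},{"dz":0.01},{}]'
python3 -c "
from lib import *
go(.4435,-.0157,.006,169.6)"
```

```text
tool shift mm [-435.5 -489.5  225.3] rz deg 87.3 tilt [-0.0001 -0.0004] q6 -0.12 t 0.3invalid input
invalid input
invalid input
invalid input
```

```bash
python3 -m pendant '[{"dx":-0.018,"dy":-0.0204,"dz":0,"rx":0,"ry":0,"rz":0,"hand":0.085}]' 40; python3 -m pendant '[{"dx":-0.018,"dy":-0.0204,"hand":0.085}]'; python3 -m pendant --help | head -30
```

```text
clock: 0.43
position: [0.1423, 0.5394, 0.231]
ee_rot: [-0.001, 0.113, 0.994, 0.002]
contact_force: [0.5, 1.0, 0.6]
width: 0.0851
gripper_force: 0.0invalid input
invalid input: not JSON, or not a number
```

```bash
python3 -m pendant '[{"dx":-0.026,"dy":-0.0293,"dz":0,"rx":0,"ry":0,"rz":0,"hand":0.085},{"dx":-0.026,"dy":-0.0293,"dz":0,"rx":0,"ry":0,"rz":0,"hand":0.085},{"dx":-0.026,"dy":-0.0293,"dz":0,"rx":0,"ry":0,"rz":0,"hand":0.085},{"dx":-0.026,"dy":-0.0293,"dz":0,"rx":0,"ry":0,"rz":0,"hand":0.085},{"dx":-0.026,"dy":-0.0293,"dz":0,"rx":0,"ry":0,"rz":0,"hand":0.085},{"dx":-0.026,"dy":-0.0293,"dz":0,"rx":0,"ry":0,"rz":0,"hand":0.085},{"dx":-0.026,"dy":-0.0293,"dz":0,"rx":0,"ry":0,"rz":0,"hand":0.085},{"dx":-0.026,"dy":-0.0293,"dz":0,"rx":0,"ry":0,"rz":0,"hand":0.085}]'
python3 -m pendant '[{"dx":-0.026,"dy":-0.0293,"dz":0,"rx":0,"ry":0,"rz":0,"hand":0.085},{"dx":-0.026,"dy":-0.0293,"dz":0,"rx":0,"ry":0,"rz":0,"hand":0.085},{"dx":-0.026,"dy":-0.0293,"dz":0,"rx":0,"ry":0,"rz":0,"hand":0.085},{"dx":-0.026,"dy":-0.0293,"dz":0,"rx":0,"ry":0,"rz":0,"hand":0.085},{"dx":-0.026,"dy":-0.0293,"dz":0,"rx":0,"ry":0,"rz":0,"hand":0.085},{"dx":-0.026,"dy":-0.0293,"dz":0,"rx":0,"ry":0,"rz":0,"hand":0.085},{"dx":-0.026,"dy":-0.0293,"dz":0,"rx":0,"ry":0,"rz":0,"hand":0.085},{"dx":-0.026,"dy":-0.0293,"dz":0,"rx":0,"ry":0,"rz":0,"hand":0.085}]'
python3 -m pendant '[{"dx":0,"dy":0,"dz":0,"rx":0,"ry":0,"rz":7,"hand":0.085},{"dx":0,"dy":0,"dz":0,"rx":0,"ry":0,"rz":7,"hand":0.085},{"dx":0,"dy":0,"dz":0,"rx":0,"ry":0,"rz":7,"hand":0.085},{"dx":0,"dy":0,"dz":0,"rx":0,"ry":0,"rz":7,"hand":0.085},{"dx":0,"dy":0,"dz":0,"rx":0,"ry":0,"rz":7,"hand":0.085},{"dx":0,"dy":0,"dz":0,"rx":0,"ry":0,"rz":7,"hand":0.085},{"dx":0,"dy":0,"dz":0,"rx":0,"ry":0,"rz":7,"hand":0.085},{"dx":0,"dy":0,"dz":0,"rx":0,"ry":0,"rz":7,"hand":0.085},{"dx":0,"dy":0,"dz":0,"rx":0,"ry":0,"rz":7,"hand":0.085},{"dx":0,"dy":0,"dz":0,"rx":0,"ry":0,"rz":7,"hand":0.085},{"dx":0,"dy":0,"dz":0,"rx":0,"ry":0,"rz":7,"hand":0.085},{"dx":0,"dy":0,"dz":0,"rx":0,"ry":0,"rz":7,"hand":0.085}]'
python3 -m pendant '[{"dx":0,"dy":0,"dz":0.02,"rx":0,"ry":0,"rz":3.3,"hand":0.085},{"dx":0,"dy":0,"dz":0.03,"rx":0,"ry":0,"rz":0,"hand":0.085},{"dx":0,"dy":0,"dz":0.03,"rx":0,"ry":0,"rz":0,"hand":0.085},{"dx":0,"dy":0,"dz":0.03,"rx":0,"ry":0,"rz":0,"hand":0.085},{"dx":0,"dy":0,"dz":0,"rx":0,"ry":0,"rz":0,"hand":0.085}]'
python3 -c "
from lib import *
go(.4435,-.0157,.006,169.6)"
```

```text
clock: 1.1
position: [0.2931, 0.259, 0.2316]
ee_rot: [0.0, 0.114, 0.994, 0.0]
contact_force: [1.7, 0.3, -0.7]
width: 0.0851
gripper_force: 0.0
clock: 1.77
position: [0.4427, -0.0168, 0.2316]
ee_rot: [0.0, 0.114, 0.993, 0.0]
contact_force: [0.3, 0.5, 0.0]
width: 0.0849
gripper_force: 0.0
clock: 2.77
position: [0.4421, -0.0148, 0.2314]
ee_rot: [0.0, 0.752, 0.66, 0.0]
contact_force: [-0.4, -0.7, 0.1]
width: 0.0854
gripper_force: 0.0
clock: 3.18
position: [0.4377, -0.014, 0.1169]
ee_rot: [-0.004, 0.768, 0.64, -0.003]
contact_force: [-0.8, 0.5, -0.4]
width: 0.085
gripper_force: 0.0
tool shift mm [ -0.6   7.2 110.8] rz deg -0.0 tilt [-0.0108  0.0022] q6 -0.01 t 3.2
```

```bash
python3 -m pendant '[{"dx":0,"dy":0,"dz":0,"rx":0,"ry":0,"rz":0,"hand":0.085},{"dx":0,"dy":0,"dz":0,"rx":0,"ry":0,"rz":0,"hand":0.085}]'
python3 -c "
from lib import *
go(.4435,-.0157,.006,169.6)"
```

```text
clock: 3.35
position: [0.4434, -0.0151, 0.1226]
ee_rot: [0.001, 0.768, 0.64, 0.001]
contact_force: [0.6, -0.4, 1.1]
width: 0.0846
gripper_force: 0.0
tool shift mm [ -0.6  -0.  116.6] rz deg -0.0 tilt [ 0.0022 -0.0004] q6 -0.01 t 3.4
```

```bash
python3 -m pendant '[{"dx":0,"dy":0,"dz":0.02,"rx":0,"ry":0,"rz":0,"hand":0.085},{"dx":0,"dy":0,"dz":0.02,"rx":0,"ry":0,"rz":0,"hand":0.085},{"dx":0,"dy":0,"dz":0.02,"rx":0,"ry":0,"rz":0,"hand":0.085},{"dx":0,"dy":0,"dz":0.02,"rx":0,"ry":0,"rz":0,"hand":0.085},{"dx":0,"dy":0,"dz":0.015,"rx":0,"ry":0,"rz":0,"hand":0.085},{"dx":0,"dy":0,"dz":0.011,"rx":0,"ry":0,"rz":0,"hand":0.085},{"dx":0,"dy":0,"dz":0.01,"rx":0,"ry":0,"rz":0,"hand":0.085},{"dx":0,"dy":0,"dz":0,"rx":0,"ry":0,"rz":0,"hand":0.085},{"dx":0,"dy":0,"dz":0,"rx":0,"ry":0,"rz":0,"hand":0.085}]'
python3 -m pendant '[{"dx":0,"dy":0,"dz":0,"rx":0,"ry":0,"rz":0,"hand":0.06},{"dx":0,"dy":0,"dz":0,"rx":0,"ry":0,"rz":0,"hand":0.06},{"dx":0,"dy":0,"dz":0,"rx":0,"ry":0,"rz":0,"hand":0.06},{"dx":0,"dy":0,"dz":0,"rx":0,"ry":0,"rz":0,"hand":0.06},{"dx":0,"dy":0,"dz":0,"rx":0,"ry":0,"rz":0,"hand":0.06},{"dx":0,"dy":0,"dz":0,"rx":0,"ry":0,"rz":0,"hand":0.06}]' 40
```

```text
clock: 4.1
position: [0.4438, -0.0151, 0.0065]
ee_rot: [0.001, 0.768, 0.64, 0.001]
contact_force: [-0.6, -0.2, 0.7]
width: 0.0849
gripper_force: 0.0
clock: 4.6
position: [0.4438, -0.0151, 0.0073]
ee_rot: [0.002, 0.768, 0.64, 0.001]
contact_force: [0.1, -0.5, 8.4]
width: 0.0676
gripper_force: 42.4
```

```bash
python3 -m pendant '[{"dx":0,"dy":0,"dz":-0.01,"rx":0,"ry":0,"rz":0,"hand":0.06},{"dx":0,"dy":0,"dz":-0.02,"rx":0,"ry":0,"rz":0,"hand":0.06},{"dx":0,"dy":0,"dz":-0.02,"rx":0,"ry":0,"rz":0,"hand":0.06},{"dx":0,"dy":0,"dz":-0.02,"rx":0,"ry":0,"rz":0,"hand":0.06},{"dx":0,"dy":0,"dz":-0.02,"rx":0,"ry":0,"rz":0,"hand":0.06},{"dx":0,"dy":0,"dz":0,"rx":0,"ry":0,"rz":0,"hand":0.06},{"dx":0,"dy":0,"dz":0,"rx":0,"ry":0,"rz":0,"hand":0.06}]'
python3 -c "
from lib import *
go(.6268,.0225,.01,169.6)"
```

```text
clock: 5.18
position: [0.4432, -0.015, 0.0968]
ee_rot: [0.002, 0.768, 0.64, 0.001]
contact_force: [-0.1, 1.1, -1.6]
width: 0.0672
gripper_force: 45.6
tool shift mm [ 70.1 173.4  87.5] rz deg -0.0 tilt [ 0.0041 -0.0007] q6 -0.01 t 5.2
```

```bash
python3 -m pendant '[{"dx":0.0088,"dy":0.0217,"dz":0,"rx":0,"ry":0,"rz":0,"hand":0.06},{"dx":0.0088,"dy":0.0217,"dz":0,"rx":0,"ry":0,"rz":0,"hand":0.06},{"dx":0.0088,"dy":0.0217,"dz":0,"rx":0,"ry":0,"rz":0,"hand":0.06},{"dx":0.0088,"dy":0.0217,"dz":0,"rx":0,"ry":0,"rz":0,"hand":0.06},{"dx":0.0088,"dy":0.0217,"dz":0,"rx":0,"ry":0,"rz":0,"hand":0.06},{"dx":0.0088,"dy":0.0217,"dz":0,"rx":0,"ry":0,"rz":0,"hand":0.06},{"dx":0.0088,"dy":0.0217,"dz":0,"rx":0,"ry":0,"rz":0,"hand":0.06},{"dx":0.0088,"dy":0.0217,"dz":0,"rx":0,"ry":0,"rz":0,"hand":0.06},{"dx":0,"dy":0,"dz":0.02,"rx":0,"ry":0,"rz":0,"hand":0.06},{"dx":0,"dy":0,"dz":0.02,"rx":0,"ry":0,"rz":0,"hand":0.06},{"dx":0,"dy":0,"dz":0,"rx":0,"ry":0,"rz":0,"hand":0.06},{"dx":0,"dy":0,"dz":0,"rx":0,"ry":0,"rz":0,"hand":0.06}]'
python3 - <<'E'
from lib import *
D={n:shot(n) for n in("top","scene")}
go(.6268,.0225,.008,169.6)
cv2.imwrite("pics/a1.png",np.hstack([cv2.resize(D["top"]["frame"][120:260,180:320,::-1],(400,400)),cv2.resize(D["scene"]["frame"][100:260,220:380,::-1],(400,400))]))
E
```

```text
clock: 6.18
position: [0.6235, 0.0232, 0.0529]
ee_rot: [-0.002, 0.768, 0.64, -0.002]
contact_force: [0.6, 0.7, -0.6]
width: 0.0672
gripper_force: 45.7
tool shift mm [-0.3  1.2 47.4] rz deg -0.0 tilt [-0.0001  0.0001] q6 0.11 t 6.3
```

View pics/a1.png

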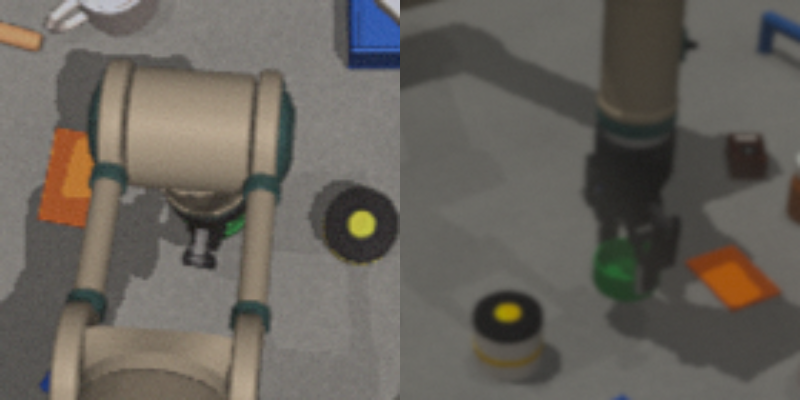

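The dish is held level in the gripper (scene crop (640,270)) between plate and canister. Lowering it.

```bash
python3 -m pendant '[{"dx":0,"dy":0.001,"dz":0.015,"rx":0,"ry":0,"rz":0,"hand":0.06},{"dx":0,"dy":0,"dz":0.015,"rx":0,"ry":0,"rz":0,"hand":0.06},{"dx":0,"dy":0,"dz":0.01,"rx":0,"ry":0,"rz":0,"hand":0.06},{"dx":0,"dy":0,"dz":0.006,"rx":0,"ry":0,"rz":0,"hand":0.06},{"dx":0,"dy":0,"dz":0,"rx":0,"ry":0,"rz":0,"hand":0.06},{"dx":0,"dy":0,"dz":0,"rx":0,"ry":0,"rz":0,"hand":0.06}]'
python3 -m pendant '[{"dx":0,"dy":0,"dz":0,"rx":0,"ry":0,"rz":0,"hand":0.085},{"dx":0,"dy":0,"dz":0,"rx":0,"ry":0,"rz":0,"hand":0.085},{"dx":0,"dy":0,"dz":0,"rx":0,"ry":0,"rz":0,"hand":0.085},{"dx":0,"dy":0,"dz":0,"rx":0,"ry":0,"rz":0,"hand":0.085},{"dx":0,"dy":0,"dz":-0.01,"rx":0,"ry":0,"rz":0,"hand":0.085},{"dx":0,"dy":0,"dz":-0.02,"rx":0,"ry":0,"rz":0,"hand":0.085},{"dx":0,"dy":0,"dz":-0.03,"rx":0,"ry":0,"rz":0,"hand":0.085},{"dx":0,"dy":0,"dz":-0.03,"rx":0,"ry":0,"rz":0,"hand":0.085},{"dx":0,"dy":0,"dz":-0.03,"rx":0,"ry":0,"rz":0,"hand":0.085},{"dx":0,"dy":0,"dz":0,"rx":0,"ry":0,"rz":0,"hand":0.085},{"dx":0,"dy":0,"dz":0,"rx":0,"ry":0,"rz":0,"hand":0.085}]'
python3 -c "
from lib import *
go(.6025,-.2878,.1269,169.6)"
```

```text
clock: 6.78
position: [0.6268, 0.0228, 0.0097]
ee_rot: [0.0, 0.768, 0.64, 0.0]
contact_force: [0.9, 1.1, -0.7]
width: 0.0668
gripper_force: 45.7
clock: 7.7
position: [0.6282, 0.0228, 0.1326]
ee_rot: [0.002, 0.768, 0.64, 0.002]
contact_force: [0.5, -0.6, -0.1]
width: 0.0848
gripper_force: 0.0
tool shift mm [-310.1   30.7    5.7] rz deg -0.0 tilt [ 0.0061 -0.0004] q6 0.11 t 7.7
```

```bash
python3 -m pendant '[{"dx":-0.031,"dy":0.003,"dz":0,"rx":0,"ry":0,"rz":0,"hand":0.085},{"dx":-0.031,"dy":0.003,"dz":0,"rx":0,"ry":0,"rz":0,"hand":0.085},{"dx":-0.031,"dy":0.003,"dz":0,"rx":0,"ry":0,"rz":0,"hand":0.085},{"dx":-0.031,"dy":0.003,"dz":0,"rx":0,"ry":0,"rz":0,"hand":0.085},{"dx":-0.031,"dy":0.003,"dz":0,"rx":0,"ry":0,"rz":0,"hand":0.085},{"dx":-0.031,"dy":0.003,"dz":0,"rx":0,"ry":0,"rz":0,"hand":0.085},{"dx":-0.031,"dy":0.003,"dz":0,"rx":0,"ry":0,"rz":0,"hand":0.085},{"dx":-0.031,"dy":0.003,"dz":0,"rx":0,"ry":0,"rz":0,"hand":0.085},{"dx":-0.031,"dy":0.003,"dz":0,"rx":0,"ry":0,"rz":0,"hand":0.085},{"dx":-0.031,"dy":0.003,"dz":0,"rx":0,"ry":0,"rz":0,"hand":0.085},{"dx":0,"dy":0,"dz":0,"rx":0,"ry":0,"rz":0,"hand":0.085},{"dx":0,"dy":0,"dz":0,"rx":0,"ry":0,"rz":0,"hand":0.085}]'
python3 - <<'E'
from lib import *
go(.6025,-.2878,.042,169.6)
D={n:shot(n) for n in("top","scene")}
d=D["scene"]
for z in(.04,.05,.06,.07):
    p=d["Rm"].T@(np.array([.666,.0155,z])-d["position"]); print(z,d["cx"]+d["fx"]*p[0]/-p[2],d["cy"]-d["fy"]*p[1]/-p[2])
# dish where it stands
for m,uv in(("top",(257,190)),("scene",(308,222))):
    k=contour(D[m],*HSV["dish"],uv,40); print("dish",m,[np.round(v*1000,1) for v in circ(D[m],k,.03)])
for m in D:
    k=contour(D[m],*HSV["plate"],ROI[m]["plate"],30);P=cast(D[m],k,.006)
    print("plate",m,cv2.minAreaRect((P*1000).astype(np.float32)))
cv2.imwrite("pics/a2.png",np.hstack([cv2.resize(d["frame"][140:280,240:380,::-1],(400,400)),cv2.resize(d["frame"][150:310,120:280,::-1],(400,400))]))
E
```

```text
clock: 8.7
position: [0.5989, -0.2888, 0.1277]
ee_rot: [-0.001, 0.769, 0.639, -0.0]
contact_force: [-0.9, 0.3, -1.1]
width: 0.0853
gripper_force: 0.0
tool shift mm [ 1.5  3.5 85.7] rz deg -0.2 tilt [-0.0023  0.0016] q6 -0.37 t 8.7
0.04 318.4802184234495 223.7099532384329
0.05 318.7452755406268 220.65949969890482
0.06 319.0132118044786 217.57591102511662
0.07 319.2840743826865 214.45864438002724
dish top [array([625.4,  22.6]), np.float64(33.7)]
dish scene [array([628.1,  21.1]), np.float64(32.2)]
plate top ((650.6553955078125, 154.55557250976562), (64.84160614013672, 91.00865936279297), 79.45594024658203)
plate scene ((653.6239013671875, 153.3402557373047), (68.13443756103516, 94.48141479492188), 79.54154205322266)
```

View pics/a2.png

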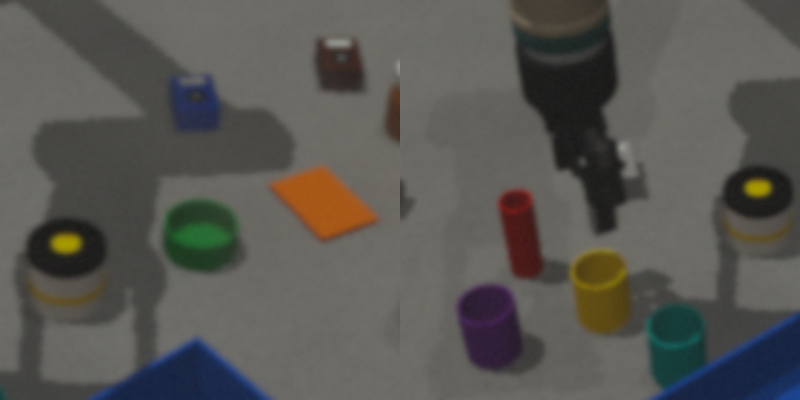

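The dish stands at the midpoint to within about 1 mm in both views (scene crop (200,235)). The gripper is over the yellow cup, crop (600,290). Descending.

```bash
python3 -m pendant '[{"dx":0,"dy":0.0005,"dz":0.02,"rx":0,"ry":0,"rz":0,"hand":0.085},{"dx":0,"dy":0,"dz":0.02,"rx":0,"ry":0,"rz":0,"hand":0.085},{"dx":0,"dy":0,"dz":0,"rx":0,"ry":0,"rz":0,"hand":0.085},{"dx":0,"dy":0,"dz":0,"rx":0,"ry":0,"rz":0,"hand":0.085}]'
python3 - <<'E'
from lib import *
go(.6025,-.2878,.031,169.6)
E
```

```text
clock: 9.13
position: [0.5998, -0.2855, 0.0881]
ee_rot: [-0.002, 0.768, 0.641, -0.0]
contact_force: [0.9, -0.8, -0.7]
width: 0.085
gripper_force: 0.0
tool shift mm [-1.9  3.3 57.1] rz deg 0.1 tilt [-0.0031  0.0023] q6 -0.37 t 9.1
```

```bash
python3 -m pendant '[{"dx":-0.002,"dy":0.003,"dz":0,"rx":0,"ry":0,"rz":0,"hand":0.085},{"dx":0,"dy":0,"dz":0.019,"rx":0,"ry":0,"rz":0,"hand":0.085},{"dx":0,"dy":0,"dz":0.019,"rx":0,"ry":0,"rz":0,"hand":0.085},{"dx":0,"dy":0,"dz":0.019,"rx":0,"ry":0,"rz":0,"hand":0.085},{"dx":0,"dy":0,"dz":0,"rx":0,"ry":0,"rz":0,"hand":0.085},{"dx":0,"dy":0,"dz":0,"rx":0,"ry":0,"rz":0,"hand":0.085}]'
python3 -m pendant '[{"dx":0,"dy":0,"dz":0,"rx":0,"ry":0,"rz":0,"hand":0.04},{"dx":0,"dy":0,"dz":0,"rx":0,"ry":0,"rz":0,"hand":0.04},{"dx":0,"dy":0,"dz":0,"rx":0,"ry":0,"rz":0,"hand":0.04},{"dx":0,"dy":0,"dz":0,"rx":0,"ry":0,"rz":0,"hand":0.04},{"dx":0,"dy":0,"dz":0,"rx":0,"ry":0,"rz":0,"hand":0.04},{"dx":0,"dy":0,"dz":0,"rx":0,"ry":0,"rz":0,"hand":0.04},{"dx":0,"dy":0,"dz":0,"rx":0,"ry":0,"rz":0,"hand":0.04}]' 30
python3 -m pendant '[{"dx":0,"dy":0,"dz":-0.01,"rx":0,"ry":0,"rz":0,"hand":0.04},{"dx":0,"dy":0,"dz":-0.02,"rx":0,"ry":0,"rz":0,"hand":0.04},{"dx":0,"dy":0,"dz":-0.03,"rx":0,"ry":0,"rz":0,"hand":0.04},{"dx":0,"dy":0,"dz":-0.03,"rx":0,"ry":0,"rz":0,"hand":0.04},{"dx":0,"dy":0,"dz":-0.03,"rx":0,"ry":0,"rz":0,"hand":0.04},{"dx":0,"dy":0,"dz":0,"rx":0,"ry":0,"rz":0,"hand":0.04},{"dx":0,"dy":0,"dz":0,"rx":0,"ry":0,"rz":0,"hand":0.04}]'
python3 - <<'E'
from lib import *
go(.6268,.0225,.035,169.6)
E
```

```text
clock: 9.63
position: [0.6035, -0.2899, 0.0327]
ee_rot: [-0.0, 0.768, 0.64, 0.0]
contact_force: [-0.3, -0.1, -0.1]
width: 0.0851
gripper_force: 0.0
clock: 10.22
position: [0.6042, -0.2906, 0.0343]
ee_rot: [0.001, 0.768, 0.64, 0.001]
contact_force: [-0.6, 0.7, 6.3]
width: 0.0496
gripper_force: 31.2
clock: 10.8
position: [0.6043, -0.2908, 0.1553]
ee_rot: [0.003, 0.768, 0.64, 0.001]
contact_force: [0.1, -0.7, -0.7]
width: 0.0499
gripper_force: 31.5
tool shift mm [312.4 -35.1 119.5] rz deg -0.0 tilt [ 0.0047 -0.0028] q6 -0.37 t 10.8
```

```bash
python3 -m pendant '[{"dx":0.02,"dy":-0.0023,"dz":0,"rx":0,"ry":0,"rz":0,"hand":0.04},{"dx":0.03,"dy":-0.0034,"dz":0,"rx":0,"ry":0,"rz":0,"hand":0.04},{"dx":0.03,"dy":-0.0034,"dz":0,"rx":0,"ry":0,"rz":0,"hand":0.04},{"dx":0.03,"dy":-0.0034,"dz":0,"rx":0,"ry":0,"rz":0,"hand":0.04},{"dx":0.03,"dy":-0.0034,"dz":0,"rx":0,"ry":0,"rz":0,"hand":0.04},{"dx":0.03,"dy":-0.0034,"dz":0,"rx":0,"ry":0,"rz":0,"hand":0.04},{"dx":0.03,"dy":-0.0034,"dz":0,"rx":0,"ry":0,"rz":0,"hand":0.04},{"dx":0.03,"dy":-0.0034,"dz":0,"rx":0,"ry":0,"rz":0,"hand":0.04},{"dx":0.03,"dy":-0.0034,"dz":0,"rx":0,"ry":0,"rz":0,"hand":0.04},{"dx":0.03,"dy":-0.0034,"dz":0,"rx":0,"ry":0,"rz":0,"hand":0.04},{"dx":0.02,"dy":-0.0023,"dz":0,"rx":0,"ry":0,"rz":0,"hand":0.04}]'
python3 -m pendant '[{"dx":0,"dy":0,"dz":0.02,"rx":0,"ry":0,"rz":0,"hand":0.04},{"dx":0,"dy":0,"dz":0.02,"rx":0,"ry":0,"rz":0,"hand":0.04},{"dx":0,"dy":0,"dz":0.02,"rx":0,"ry":0,"rz":0,"hand":0.04},{"dx":0,"dy":0,"dz":0,"rx":0,"ry":0,"rz":0,"hand":0.04},{"dx":0,"dy":0,"dz":0,"rx":0,"ry":0,"rz":0,"hand":0.04},{"dx":0,"dy":0,"dz":0,"rx":0,"ry":0,"rz":0,"hand":0.04}]'
python3 - <<'E'
from lib import *
go(.6263,.0200,.0385,169.6)
d=shot("scene")
cv2.imwrite("pics/a3.png",cv2.resize(d["frame"][150:290,240:380,::-1],(500,500)))
E
```

```text
clock: 11.72
position: [0.623, 0.0242, 0.1504]
ee_rot: [-0.002, 0.768, 0.641, -0.001]
contact_force: [0.5, -0.8, -0.8]
width: 0.0499
gripper_force: 31.5
clock: 12.22
position: [0.6247, 0.0211, 0.0924]
ee_rot: [-0.0, 0.768, 0.64, -0.0]
contact_force: [0.1, 0.1, -0.6]
width: 0.0498
gripper_force: 31.6
tool shift mm [-0.8  1.8 53.9] rz deg -0.0 tilt [-0.0003  0.0001] q6 0.1 t 12.2
```

View pics/a3.png

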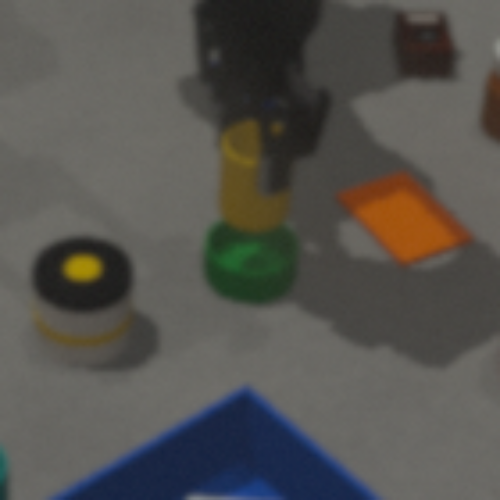

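The cup (crop (255,180)) is directly over the dish (250,260). Lowering with the small correction.

```bash
python3 -m pendant '[{"dx":-0.0008,"dy":0.0018,"dz":0,"rx":0,"ry":0,"rz":0,"hand":0.04},{"dx":0,"dy":0,"dz":0.015,"rx":0,"ry":0,"rz":0,"hand":0.04},{"dx":0,"dy":0,"dz":0.015,"rx":0,"ry":0,"rz":0,"hand":0.04},{"dx":0,"dy":0,"dz":0.012,"rx":0,"ry":0,"rz":0,"hand":0.04},{"dx":0,"dy":0,"dz":0.008,"rx":0,"ry":0,"rz":0,"hand":0.04},{"dx":0,"dy":0,"dz":0.003,"rx":0,"ry":0,"rz":0,"hand":0.04},{"dx":0,"dy":0,"dz":0,"rx":0,"ry":0,"rz":0,"hand":0.04},{"dx":0,"dy":0,"dz":0,"rx":0,"ry":0,"rz":0,"hand":0.04}]'
```

```text
clock: 12.93
position: [0.6269, 0.02, 0.04]
ee_rot: [0.0, 0.768, 0.64, 0.001]
contact_force: [-0.1, 0.6, -1.3]
width: 0.0492
gripper_force: 31.6
```

```bash
python3 -m pendant '[{"dx":0,"dy":0,"dz":0.0012,"rx":0,"ry":0,"rz":0,"hand":0.04},{"dx":0,"dy":0,"dz":0,"rx":0,"ry":0,"rz":0,"hand":0.04},{"dx":0,"dy":0,"dz":0,"rx":0,"ry":0,"rz":0,"hand":0.06},{"dx":0,"dy":0,"dz":0,"rx":0,"ry":0,"rz":0,"hand":0.07},{"dx":0,"dy":0,"dz":0,"rx":0,"ry":0,"rz":0,"hand":0.07},{"dx":0,"dy":0,"dz":0,"rx":0,"ry":0,"rz":0,"hand":0.07},{"dx":0,"dy":0,"dz":-0.01,"rx":0,"ry":0,"rz":0,"hand":0.07},{"dx":0,"dy":0,"dz":-0.03,"rx":0,"ry":0,"rz":0,"hand":0.07},{"dx":0,"dy":0,"dz":-0.04,"rx":0,"ry":0,"rz":0,"hand":0.07},{"dx":0,"dy":0,"dz":-0.04,"rx":0,"ry":0,"rz":0,"hand":0.07},{"dx":0,"dy":0,"dz":0,"rx":0,"ry":0,"rz":0,"hand":0.07},{"dx":0,"dy":0,"dz":0,"rx":0,"ry":0,"rz":0,"hand":0.07}]'
python3 - <<'E'
from lib import *
go(.5063,-.3150,.155,169.6)
E
```

```text
clock: 13.93
position: [0.6284, 0.02, 0.1623]
ee_rot: [0.003, 0.768, 0.64, 0.003]
contact_force: [0.1, 0.1, -0.9]
width: 0.0698
gripper_force: 0.0
tool shift mm [-351.5  -59.6    6.5] rz deg -0.0 tilt [ 0.008  -0.0005] q6 0.1 t 13.9
```

```bash
python3 -m pendant '[{"dx":-0.032,"dy":-0.0054,"dz":0,"rx":0,"ry":0,"rz":0,"hand":0.07},{"dx":-0.032,"dy":-0.0054,"dz":0,"rx":0,"ry":0,"rz":0,"hand":0.07},{"dx":-0.032,"dy":-0.0054,"dz":0,"rx":0,"ry":0,"rz":0,"hand":0.07},{"dx":-0.032,"dy":-0.0054,"dz":0,"rx":0,"ry":0,"rz":0,"hand":0.07},{"dx":-0.032,"dy":-0.0054,"dz":0,"rx":0,"ry":0,"rz":0,"hand":0.07},{"dx":-0.032,"dy":-0.0054,"dz":0,"rx":0,"ry":0,"rz":0,"hand":0.07},{"dx":-0.032,"dy":-0.0054,"dz":0,"rx":0,"ry":0,"rz":0,"hand":0.07},{"dx":-0.032,"dy":-0.0054,"dz":0,"rx":0,"ry":0,"rz":0,"hand":0.07},{"dx":-0.032,"dy":-0.0054,"dz":0,"rx":0,"ry":0,"rz":0,"hand":0.07},{"dx":-0.032,"dy":-0.0054,"dz":0,"rx":0,"ry":0,"rz":0,"hand":0.07},{"dx":-0.032,"dy":-0.0054,"dz":0,"rx":0,"ry":0,"rz":0,"hand":0.07}]'
python3 -m pendant '[{"dx":0,"dy":0,"dz":0.02,"rx":0,"ry":0,"rz":0,"hand":0.07},{"dx":0,"dy":0,"dz":0.02,"rx":0,"ry":0,"rz":0,"hand":0.07},{"dx":0,"dy":0,"dz":0,"rx":0,"ry":0,"rz":0,"hand":0.07},{"dx":0,"dy":0,"dz":0,"rx":0,"ry":0,"rz":0,"hand":0.07},{"dx":0,"dy":0,"dz":0,"rx":0,"ry":0,"rz":0,"hand":0.07}]'
python3 - <<'E'
from lib import *
go(.5063,-.3150,.061,169.6)
D={n:shot(n) for n in("top","scene")}
for c,uv,z in(("dish",(257,190),.03),("cup",(257,188),.064)):
  for m in D:
    try:
        u=uv if m=="top" else ((308,222) if c=="dish" else (310,212))
        k=contour(D[m],*HSV[c],u,30); print(c,m,[np.round(v*1000,1) for v in circ(D[m],k,z)])
    except Exception as e: print(c,m,e)
E
```

```text
clock: 14.85
position: [0.5026, -0.3161, 0.1569]
ee_rot: [-0.001, 0.768, 0.64, -0.0]
contact_force: [1.3, -1.0, -0.4]
width: 0.0698
gripper_force: 0.0
clock: 15.27
position: [0.5043, -0.3152, 0.1182]
ee_rot: [-0.0, 0.768, 0.64, 0.0]
contact_force: [0.8, -0.2, 0.3]
width: 0.0699
gripper_force: 0.0
tool shift mm [ 0.5  1.9 57.2] rz deg 0.0 tilt [-0.0002  0.0003] q6 -0.49 t 15.3
dish top [array([623.3,  21.6]), np.float64(34.3)]
dish scene [array([604.7,   8.2]), np.float64(5.5)]
cup top [array([625.3,  23.1]), np.float64(25.3)]
cup scene [array([626.7,  23.5]), np.float64(25.0)]
```

```bash
python3 -m pendant '[{"dx":0.0005,"dy":0.0018,"dz":0,"rx":0,"ry":0,"rz":0,"hand":0.07},{"dx":0,"dy":0,"dz":0.019,"rx":0,"ry":0,"rz":0,"hand":0.07},{"dx":0,"dy":0,"dz":0.019,"rx":0,"ry":0,"rz":0,"hand":0.07},{"dx":0,"dy":0,"dz":0.019,"rx":0,"ry":0,"rz":0,"hand":0.07},{"dx":0,"dy":0,"dz":0,"rx":0,"ry":0,"rz":0,"hand":0.07},{"dx":0,"dy":0,"dz":0,"rx":0,"ry":0,"rz":0,"hand":0.07}]'
python3 -m pendant '[{"dx":0,"dy":0,"dz":0,"rx":0,"ry":0,"rz":0,"hand":0.02},{"dx":0,"dy":0,"dz":0,"rx":0,"ry":0,"rz":0,"hand":0.02},{"dx":0,"dy":0,"dz":0,"rx":0,"ry":0,"rz":0,"hand":0.02},{"dx":0,"dy":0,"dz":0,"rx":0,"ry":0,"rz":0,"hand":0.02},{"dx":0,"dy":0,"dz":0,"rx":0,"ry":0,"rz":0,"hand":0.02},{"dx":0,"dy":0,"dz":0,"rx":0,"ry":0,"rz":0,"hand":0.02},{"dx":0,"dy":0,"dz":0,"rx":0,"ry":0,"rz":0,"hand":0.02}]' 30
python3 -m pendant '[{"dx":0,"dy":0,"dz":-0.01,"rx":0,"ry":0,"rz":0,"hand":0.02},{"dx":0,"dy":0,"dz":-0.02,"rx":0,"ry":0,"rz":0,"hand":0.02},{"dx":0,"dy":0,"dz":-0.03,"rx":0,"ry":0,"rz":0,"hand":0.02},{"dx":0,"dy":0,"dz":-0.03,"rx":0,"ry":0,"rz":0,"hand":0.02},{"dx":0,"dy":0,"dz":-0.03,"rx":0,"ry":0,"rz":0,"hand":0.02},{"dx":0,"dy":0,"dz":0,"rx":0,"ry":0,"rz":0,"hand":0.02},{"dx":0,"dy":0,"dz":0,"rx":0,"ry":0,"rz":0,"hand":0.02}]'
python3 - <<'E'
from lib import *
go(.6265,.0230,.0695,169.6)
E
```

```text
clock: 15.87
position: [0.506, -0.3147, 0.061]
ee_rot: [-0.001, 0.768, 0.64, -0.0]
contact_force: [0.1, -0.2, -0.5]
width: 0.07
gripper_force: 0.0
clock: 16.45
position: [0.5069, -0.3158, 0.0626]
ee_rot: [0.001, 0.768, 0.64, 0.0]
contact_force: [0.3, 1.0, 5.9]
width: 0.0316
gripper_force: 29.7
clock: 17.03
position: [0.5069, -0.3159, 0.1835]
ee_rot: [0.002, 0.768, 0.64, 0.0]
contact_force: [-0.4, 0.2, -1.7]
width: 0.0321
gripper_force: 30.0
tool shift mm [355.2  55.9 113.5] rz deg -0.0 tilt [ 0.0037 -0.0029] q6 -0.49 t 17.0
```

```bash
python3 -m pendant '[{"dx":0.022,"dy":0.0035,"dz":0,"rx":0,"ry":0,"rz":0,"hand":0.02},{"dx":0.032,"dy":0.005,"dz":0,"rx":0,"ry":0,"rz":0,"hand":0.02},{"dx":0.032,"dy":0.005,"dz":0,"rx":0,"ry":0,"rz":0,"hand":0.02},{"dx":0.032,"dy":0.005,"dz":0,"rx":0,"ry":0,"rz":0,"hand":0.02},{"dx":0.032,"dy":0.005,"dz":0,"rx":0,"ry":0,"rz":0,"hand":0.02},{"dx":0.032,"dy":0.005,"dz":0,"rx":0,"ry":0,"rz":0,"hand":0.02},{"dx":0.032,"dy":0.005,"dz":0,"rx":0,"ry":0,"rz":0,"hand":0.02},{"dx":0.032,"dy":0.005,"dz":0,"rx":0,"ry":0,"rz":0,"hand":0.02},{"dx":0.032,"dy":0.005,"dz":0,"rx":0,"ry":0,"rz":0,"hand":0.02},{"dx":0.032,"dy":0.005,"dz":0,"rx":0,"ry":0,"rz":0,"hand":0.02},{"dx":0.032,"dy":0.005,"dz":0,"rx":0,"ry":0,"rz":0,"hand":0.02},{"dx":0.013,"dy":0.002,"dz":0,"rx":0,"ry":0,"rz":0,"hand":0.02}]'
python3 -m pendant '[{"dx":0,"dy":0,"dz":0.02,"rx":0,"ry":0,"rz":0,"hand":0.02},{"dx":0,"dy":0,"dz":0.02,"rx":0,"ry":0,"rz":0,"hand":0.02},{"dx":0,"dy":0,"dz":0,"rx":0,"ry":0,"rz":0,"hand":0.02},{"dx":0,"dy":0,"dz":0,"rx":0,"ry":0,"rz":0,"hand":0.02},{"dx":0,"dy":0,"dz":0,"rx":0,"ry":0,"rz":0,"hand":0.02}]'
python3 - <<'E'
from lib import *
go(.6265,.0225,.0706,169.6)
d=shot("scene")
cv2.imwrite("pics/a4.png",cv2.resize(d["frame"][130:270,240:380,::-1],(500,500)))
E
```

```text
clock: 18.03
position: [0.6245, 0.0281, 0.1791]
ee_rot: [-0.002, 0.767, 0.641, -0.0]
contact_force: [-0.1, -1.0, -1.7]
width: 0.0319
gripper_force: 30.0
clock: 18.45
position: [0.6247, 0.0234, 0.1411]
ee_rot: [-0.0, 0.769, 0.64, -0.0]
contact_force: [0.4, -0.1, -0.5]
width: 0.0317
gripper_force: 30.0
tool shift mm [-0.6  1.9 70.5] rz deg -0.0 tilt [-0.0005 -0.    ] q6 0.11 t 18.4
```

View pics/a4.png

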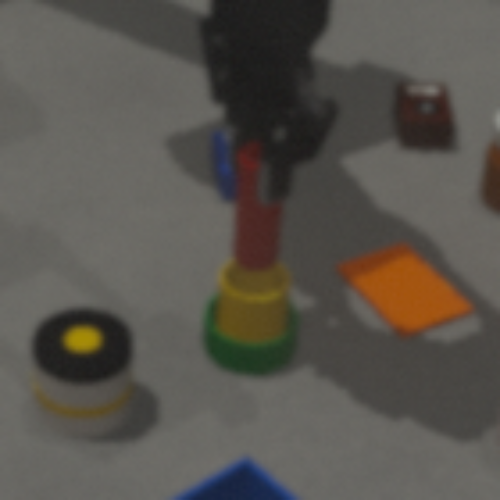

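The cup stands upright in the dish (crop (250,310)), and the tumbler (258,210) hangs right over it. Lowering.

```bash
python3 -m pendant '[{"dx":-0.0004,"dy":0.0016,"dz":0,"rx":0,"ry":0,"rz":0,"hand":0.02},{"dx":0,"dy":0,"dz":0.02,"rx":0,"ry":0,"rz":0,"hand":0.02},{"dx":0,"dy":0,"dz":0.02,"rx":0,"ry":0,"rz":0,"hand":0.02},{"dx":0,"dy":0,"dz":0.014,"rx":0,"ry":0,"rz":0,"hand":0.02},{"dx":0,"dy":0,"dz":0.01,"rx":0,"ry":0,"rz":0,"hand":0.02},{"dx":0,"dy":0,"dz":0.005,"rx":0,"ry":0,"rz":0,"hand":0.02},{"dx":0,"dy":0,"dz":0,"rx":0,"ry":0,"rz":0,"hand":0.02},{"dx":0,"dy":0,"dz":0,"rx":0,"ry":0,"rz":0,"hand":0.02}]'
```

```text
clock: 19.17
position: [0.6269, 0.0231, 0.0728]
ee_rot: [0.0, 0.768, 0.64, 0.001]
contact_force: [-0.3, -1.0, -0.9]
width: 0.0319
gripper_force: 30.0
```

```bash
python3 -m pendant '[{"dx":0,"dy":0,"dz":0.002,"rx":0,"ry":0,"rz":0,"hand":0.02},{"dx":0,"dy":0,"dz":0,"rx":0,"ry":0,"rz":0,"hand":0.02},{"dx":0,"dy":0,"dz":0,"rx":0,"ry":0,"rz":0,"hand":0.04},{"dx":0,"dy":0,"dz":0,"rx":0,"ry":0,"rz":0,"hand":0.06},{"dx":0,"dy":0,"dz":0,"rx":0,"ry":0,"rz":0,"hand":0.06},{"dx":0,"dy":0,"dz":0,"rx":0,"ry":0,"rz":0,"hand":0.06},{"dx":0,"dy":0,"dz":-0.01,"rx":0,"ry":0,"rz":0,"hand":0.06},{"dx":0,"dy":0,"dz":-0.02,"rx":0,"ry":0,"rz":0,"hand":0.06},{"dx":0,"dy":0,"dz":-0.04,"rx":0,"ry":0,"rz":0,"hand":0.06},{"dx":0,"dy":0,"dz":-0.04,"rx":0,"ry":0,"rz":0,"hand":0.06},{"dx":0,"dy":0,"dz":0,"rx":0,"ry":0,"rz":0,"hand":0.06},{"dx":0,"dy":0,"dz":0,"rx":0,"ry":0,"rz":0,"hand":0.06}]'
python3 - <<'E'
from lib import *
go(.508,.321,.12,50.8)
E
```

```text
clock: 20.17
position: [0.6284, 0.0231, 0.1843]
ee_rot: [0.003, 0.768, 0.64, 0.003]
contact_force: [-0.5, 0.1, -0.7]
width: 0.06
gripper_force: 0.0
tool shift mm [ 271.2 -172.7   63.2] rz deg -61.2 tilt [ 0.008  -0.0005] q6 0.11 t 20.2
```

```bash
python3 -m pendant '[{"dx":0.0301,"dy":-0.0192,"dz":0,"rx":0,"ry":0,"rz":0,"hand":0.085},{"dx":0.0301,"dy":-0.0192,"dz":0,"rx":0,"ry":0,"rz":0,"hand":0.085},{"dx":0.0301,"dy":-0.0192,"dz":0,"rx":0,"ry":0,"rz":0,"hand":0.085},{"dx":0.0301,"dy":-0.0192,"dz":0,"rx":0,"ry":0,"rz":0,"hand":0.085},{"dx":0.0301,"dy":-0.0192,"dz":0,"rx":0,"ry":0,"rz":0,"hand":0.085},{"dx":0.0301,"dy":-0.0192,"dz":0,"rx":0,"ry":0,"rz":0,"hand":0.085},{"dx":0.0301,"dy":-0.0192,"dz":0,"rx":0,"ry":0,"rz":0,"hand":0.085},{"dx":0.0301,"dy":-0.0192,"dz":0,"rx":0,"ry":0,"rz":0,"hand":0.085},{"dx":0.0301,"dy":-0.0192,"dz":0,"rx":0,"ry":0,"rz":0,"hand":0.085}]'
python3 -m pendant '[{"dx":0,"dy":0,"dz":0.02,"rx":0,"ry":0,"rz":-6.8,"hand":0.085},{"dx":0,"dy":0,"dz":0.02,"rx":0,"ry":0,"rz":-6.8,"hand":0.085},{"dx":0,"dy":0,"dz":0.02,"rx":0,"ry":0,"rz":-6.8,"hand":0.085},{"dx":0,"dy":0,"dz":0,"rx":0,"ry":0,"rz":-6.8,"hand":0.085},{"dx":0,"dy":0,"dz":0,"rx":0,"ry":0,"rz":-6.8,"hand":0.085},{"dx":0,"dy":0,"dz":0,"rx":0,"ry":0,"rz":-6.8,"hand":0.085},{"dx":0,"dy":0,"dz":0,"rx":0,"ry":0,"rz":-6.8,"hand":0.085},{"dx":0,"dy":0,"dz":0,"rx":0,"ry":0,"rz":-6.8,"hand":0.085},{"dx":0,"dy":0,"dz":0,"rx":0,"ry":0,"rz":-6.8,"hand":0.085},{"dx":0,"dy":0,"dz":0,"rx":0,"ry":0,"rz":0,"hand":0.085},{"dx":0,"dy":0,"dz":0,"rx":0,"ry":0,"rz":0,"hand":0.085}]'
python3 - <<'E'
from lib import *
go(.5075,.3215,.008,50.8)
D={n:shot(n) for n in("top","scene")}
cv2.imwrite("pics/a5.png",np.hstack([cv2.resize(D["top"]["frame"][120:260,180:320,::-1],(400,400)),cv2.resize(D["scene"]["frame"][110:250,270:410,::-1],(400,400))]))
E
```

```text
clock: 20.92
position: [0.5035, 0.3219, 0.179]
ee_rot: [-0.0, 0.768, 0.64, -0.001]
contact_force: [0.5, 0.9, -0.2]
width: 0.0852
gripper_force: 0.0
clock: 21.83
position: [0.5046, 0.3206, 0.1193]
ee_rot: [-0.001, 0.337, 0.942, -0.001]
contact_force: [0.3, 0.2, 0.1]
width: 0.0854
gripper_force: 0.0
tool shift mm [ -1.8   2.8 111.3] rz deg -0.2 tilt [-0.0017 -0.0008] q6 -0.43 t 21.8
```

View pics/a5.png

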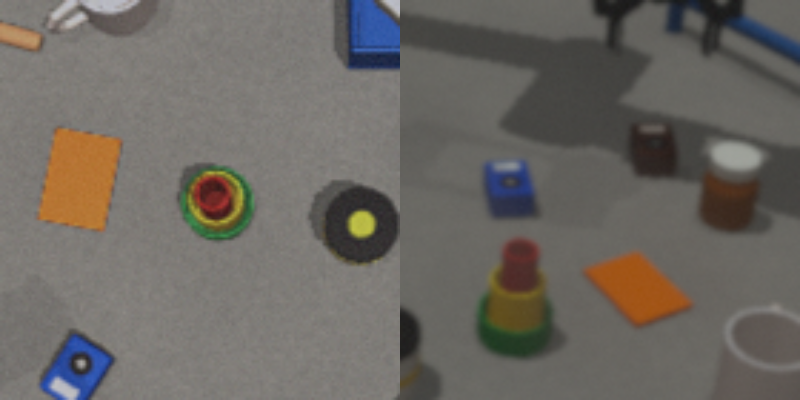

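The tumbler, cup and dish are nested upright at top crop (215,200). The gripper is over brown, scene crop (655,150), with the fingers astride it. Descending on brown.

```bash
python3 -m pendant '[{"dx":-0.0018,"dy":0.0028,"dz":0.02,"rx":0,"ry":0,"rz":0,"hand":0.085},{"dx":0,"dy":0,"dz":0.02,"rx":0,"ry":0,"rz":0,"hand":0.085},{"dx":0,"dy":0,"dz":0.02,"rx":0,"ry":0,"rz":0,"hand":0.085},{"dx":0,"dy":0,"dz":0.02,"rx":0,"ry":0,"rz":0,"hand":0.085},{"dx":0,"dy":0,"dz":0.015,"rx":0,"ry":0,"rz":0,"hand":0.085},{"dx":0,"dy":0,"dz":0.01,"rx":0,"ry":0,"rz":0,"hand":0.085},{"dx":0,"dy":0,"dz":0.008,"rx":0,"ry":0,"rz":0,"hand":0.085},{"dx":0,"dy":0,"dz":0,"rx":0,"ry":0,"rz":0,"hand":0.085},{"dx":0,"dy":0,"dz":0,"rx":0,"ry":0,"rz":0,"hand":0.085}]'
python3 -m pendant '[{"dx":0,"dy":0,"dz":0,"rx":0,"ry":0,"rz":0,"hand":0.035},{"dx":0,"dy":0,"dz":0,"rx":0,"ry":0,"rz":0,"hand":0.035},{"dx":0,"dy":0,"dz":0,"rx":0,"ry":0,"rz":0,"hand":0.035},{"dx":0,"dy":0,"dz":0,"rx":0,"ry":0,"rz":0,"hand":0.035},{"dx":0,"dy":0,"dz":0,"rx":0,"ry":0,"rz":0,"hand":0.035},{"dx":0,"dy":0,"dz":0,"rx":0,"ry":0,"rz":0,"hand":0.035},{"dx":0,"dy":0,"dz":0,"rx":0,"ry":0,"rz":0,"hand":0.035},{"dx":0,"dy":0,"dz":0,"rx":0,"ry":0,"rz":0,"hand":0.035}]' 40
python3 -m pendant '[{"dx":0,"dy":0,"dz":-0.01,"rx":0,"ry":0,"rz":0,"hand":0.035},{"dx":0,"dy":0,"dz":-0.02,"rx":0,"ry":0,"rz":0,"hand":0.035},{"dx":0,"dy":0,"dz":-0.03,"rx":0,"ry":0,"rz":0,"hand":0.035},{"dx":0,"dy":0,"dz":-0.03,"rx":0,"ry":0,"rz":0,"hand":0.035},{"dx":0,"dy":0,"dz":0,"rx":0,"ry":0,"rz":0,"hand":0.035},{"dx":0,"dy":0,"dz":0,"rx":0,"ry":0,"rz":0,"hand":0.035}]'
python3 - <<'E'
from lib import *
go(.652,.1538,.0115,79.5)
E
```

```text
clock: 22.68
position: [0.5086, 0.322, 0.0072]
ee_rot: [0.0, 0.336, 0.942, 0.0]
contact_force: [-0.4, -0.4, -0.2]
width: 0.0851
gripper_force: 0.0
clock: 23.35
position: [0.5092, 0.3224, 0.0082]
ee_rot: [0.001, 0.336, 0.942, 0.001]
contact_force: [-0.0, 0.1, 5.4]
width: 0.0431
gripper_force: 43.0
clock: 23.85
position: [0.5095, 0.3225, 0.0993]
ee_rot: [0.001, 0.336, 0.942, 0.002]
contact_force: [-0.1, 0.9, -0.2]
width: 0.0431
gripper_force: 42.3
tool shift mm [-216.9  -40.9   88. ] rz deg -28.7 tilt [0.0038 0.0019] q6 -0.44 t 23.9
```

```bash
python3 -m pendant '[{"dx":-0.0271,"dy":-0.0051,"dz":0,"rx":0,"ry":0,"rz":0,"hand":0.035},{"dx":-0.0271,"dy":-0.0051,"dz":0,"rx":0,"ry":0,"rz":0,"hand":0.035},{"dx":-0.0271,"dy":-0.0051,"dz":0,"rx":0,"ry":0,"rz":0,"hand":0.035},{"dx":-0.0271,"dy":-0.0051,"dz":0,"rx":0,"ry":0,"rz":0,"hand":0.035},{"dx":-0.0271,"dy":-0.0051,"dz":0,"rx":0,"ry":0,"rz":0,"hand":0.035},{"dx":-0.0271,"dy":-0.0051,"dz":0,"rx":0,"ry":0,"rz":0,"hand":0.035},{"dx":-0.0271,"dy":-0.0051,"dz":0,"rx":0,"ry":0,"rz":0,"hand":0.035},{"dx":-0.0271,"dy":-0.0051,"dz":0,"rx":0,"ry":0,"rz":0,"hand":0.035}]'
python3 -m pendant '[{"dx":0,"dy":0,"dz":0,"rx":0,"ry":0,"rz":-5.8,"hand":0.035},{"dx":0,"dy":0,"dz":0,"rx":0,"ry":0,"rz":-5.8,"hand":0.035},{"dx":0,"dy":0,"dz":0,"rx":0,"ry":0,"rz":-5.8,"hand":0.035},{"dx":0,"dy":0,"dz":0,"rx":0,"ry":0,"rz":-5.8,"hand":0.035},{"dx":0,"dy":0,"dz":0,"rx":0,"ry":0,"rz":-5.5,"hand":0.035},{"dx":0,"dy":0,"dz":0.02,"rx":0,"ry":0,"rz":0,"hand":0.035},{"dx":0,"dy":0,"dz":0.02,"rx":0,"ry":0,"rz":0,"hand":0.035},{"dx":0,"dy":0,"dz":0.02,"rx":0,"ry":0,"rz":0,"hand":0.035},{"dx":0,"dy":0,"dz":0,"rx":0,"ry":0,"rz":0,"hand":0.035},{"dx":0,"dy":0,"dz":0,"rx":0,"ry":0,"rz":0,"hand":0.035},{"dx":0,"dy":0,"dz":0,"rx":0,"ry":0,"rz":0,"hand":0.035}]'
python3 - <<'E'
from lib import *
go(.652,.1538,.0145,79.5)
E
```

```text
clock: 24.52
position: [0.6498, 0.1519, 0.095]
ee_rot: [-0.002, 0.336, 0.942, -0.001]
contact_force: [0.5, -0.2, -0.6]
width: 0.0432
gripper_force: 42.3
clock: 25.43
position: [0.6506, 0.1533, 0.037]
ee_rot: [-0.0, 0.092, 0.996, -0.0]
contact_force: [-0.0, -0.3, -0.1]
width: 0.043
gripper_force: 42.2
tool shift mm [-1.3  0.8 22.5] rz deg -0.0 tilt [-0.0005 -0.    ] q6 -1.26 t 25.4
```

```bash
python3 -m pendant '[{"dx":-0.0013,"dy":0.0006,"dz":0,"rx":0,"ry":0,"rz":0,"hand":0.035},{"dx":0,"dy":0,"dz":0.01,"rx":0,"ry":0,"rz":0,"hand":0.035},{"dx":0,"dy":0,"dz":0.008,"rx":0,"ry":0,"rz":0,"hand":0.035},{"dx":0,"dy":0,"dz":0.0035,"rx":0,"ry":0,"rz":0,"hand":0.035},{"dx":0,"dy":0,"dz":0,"rx":0,"ry":0,"rz":0,"hand":0.035},{"dx":0,"dy":0,"dz":0,"rx":0,"ry":0,"rz":0,"hand":0.035}]'
python3 -m pendant '[{"dx":0,"dy":0,"dz":0,"rx":0,"ry":0,"rz":0,"hand":0.05},{"dx":0,"dy":0,"dz":0,"rx":0,"ry":0,"rz":0,"hand":0.07},{"dx":0,"dy":0,"dz":0,"rx":0,"ry":0,"rz":0,"hand":0.07},{"dx":0,"dy":0,"dz":0,"rx":0,"ry":0,"rz":0,"hand":0.07},{"dx":0,"dy":0,"dz":-0.01,"rx":0,"ry":0,"rz":0,"hand":0.07},{"dx":0,"dy":0,"dz":-0.02,"rx":0,"ry":0,"rz":0,"hand":0.07},{"dx":0,"dy":0,"dz":-0.03,"rx":0,"ry":0,"rz":0,"hand":0.07},{"dx":0,"dy":0,"dz":-0.03,"rx":0,"ry":0,"rz":0,"hand":0.07},{"dx":0,"dy":0,"dz":0,"rx":0,"ry":0,"rz":0,"hand":0.07},{"dx":0,"dy":0,"dz":0,"rx":0,"ry":0,"rz":0,"hand":0.07}]'
python3 - <<'E'
from lib import *
go(.468,.1527,.105,56.8)
E
```

```text
clock: 25.93
position: [0.6518, 0.1536, 0.0153]
ee_rot: [-0.0, 0.092, 0.996, -0.0]
contact_force: [0.0, -0.2, -1.0]
width: 0.043
gripper_force: 42.2
clock: 26.77
position: [0.6538, 0.1539, 0.109]
ee_rot: [0.003, 0.092, 0.996, 0.001]
contact_force: [-0.1, 0.4, -1.1]
width: 0.07
gripper_force: 0.0
tool shift mm [182.5 -35.    2.8] rz deg 22.7 tilt [0.006  0.0009] q6 -1.26 t 26.8
```

```bash
python3 -m pendant '[{"dx":0.0304,"dy":-0.0058,"dz":0,"rx":0,"ry":0,"rz":0,"hand":0.085},{"dx":0.0304,"dy":-0.0058,"dz":0,"rx":0,"ry":0,"rz":0,"hand":0.085},{"dx":0.0304,"dy":-0.0058,"dz":0,"rx":0,"ry":0,"rz":0,"hand":0.085},{"dx":0.0304,"dy":-0.0058,"dz":0,"rx":0,"ry":0,"rz":0,"hand":0.085},{"dx":0.0304,"dy":-0.0058,"dz":0,"rx":0,"ry":0,"rz":0,"hand":0.085},{"dx":0.0304,"dy":-0.0058,"dz":0,"rx":0,"ry":0,"rz":0,"hand":0.085},{"dx":0,"dy":0,"dz":0,"rx":0,"ry":0,"rz":5.7,"hand":0.085},{"dx":0,"dy":0,"dz":0,"rx":0,"ry":0,"rz":5.7,"hand":0.085},{"dx":0,"dy":0,"dz":0,"rx":0,"ry":0,"rz":5.7,"hand":0.085},{"dx":0,"dy":0,"dz":0,"rx":0,"ry":0,"rz":5.6,"hand":0.085},{"dx":0,"dy":0,"dz":0,"rx":0,"ry":0,"rz":0,"hand":0.085},{"dx":0,"dy":0,"dz":0,"rx":0,"ry":0,"rz":0,"hand":0.085}]'
python3 - <<'E'
from lib import *
go(.468,.1527,.007,56.8)
D={n:shot(n) for n in("top","scene")}
np.savez("brown.npz",top=D["top"]["frame"],scene=D["scene"]["frame"])
o=[]
for m,uv in(("top",(207,180)),("scene",(352,200))):
    d=D[m]; x,y=uv
    kp=contour(d,*HSV["plate"],uv,34); Pp=cast(d,kp,.006); r=cv2.minAreaRect((Pp*1000).astype(np.float32)); print(m,"plate",r)
    kb=contour(d,(0,0,0),(180,255,75) if m=="top" else (180,255,60),uv,24)
    c,t,a,b=block(d,kb,.036); print(" brown",np.round(c*1000,1),t.round(1),a.round(1),b.round(1))
    z=cv2.resize(d["frame"][y-30:y+30,x-30:x+30,::-1],(400,400),interpolation=cv2.INTER_CUBIC)
    for k,col in((kp,(255,255,0)),(kb,(255,255,255))): cv2.polylines(z,[((k-[x-30,y-30]+.5)*400/60).astype(np.int32)],True,col,1)
    o.append(z)
cv2.imwrite("pics/a6.png",np.hstack(o))
E
```

```text
clock: 27.77
position: [0.4656, 0.1525, 0.105]
ee_rot: [-0.001, 0.285, 0.959, -0.0]
contact_force: [-1.1, 0.2, -0.2]
width: 0.0847
gripper_force: 0.0
tool shift mm [-2.1  1.6 98. ] rz deg 0.1 tilt [-0.0017 -0.0002] q6 -0.82 t 27.8
top plate ((650.575439453125, 154.6672821044922), (64.9969711303711, 90.94824981689453), 79.32949829101562)Traceback (most recent call last):
  File "<stdin>", line 10, in <module>
AttributeError: 'float' object has no attribute 'round'
```

```bash
cat > chk.py <<'E'
from lib import *
import sys
D={n:shot(n) for n in("top","scene")}
o=[]
for m,uv in(("top",(207,180)),("scene",(352,200))):
    d=D[m]; x,y=uv
    kp=contour(d,*HSV["plate"],(uv[0],uv[1]+(0 if m=="top" else 12)),34); Pp=cast(d,kp,.006); r=cv2.minAreaRect((Pp*1000).astype(np.float32)); print(m,"plate",r)
    z=cv2.resize(d["frame"][y-30:y+30,x-30:x+30,::-1],(400,400),interpolation=cv2.INTER_CUBIC)
    cols=[kp]
    for nm,rg,h,u in (("brown",((0,0,0),(180,255,75 if m=="top" else 60)),.036,uv),("blue",HSV["blue"],.066,(uv[0],uv[1]-(0 if m=="top" else 15)))):
        try:
            kb=contour(d,*rg,u,24); c,t,a,b=block(d,kb,h)
            print(nm,np.round(np.r_[c*1000,t,a,b],1)); cols.append(kb)
        except Exception as e: print(nm,"none")
    for k in cols: cv2.polylines(z,[((k-[x-30,y-30]+.5)*400/60).astype(np.int32)],True,(255,255,255),1)
    o.append(z)
cv2.imwrite("pics/"+sys.argv[1],np.hstack(o))
E
python3 chk.py a6.png
```

```text
top plate ((650.6111450195312, 154.62271118164062), (65.00476837158203, 91.10921478271484), 79.25652313232422)
brown [640.8 146.4  45.   27.2  25.8]
blue none
scene plate ((653.7830810546875, 153.60438537597656), (67.62255859375, 94.22877502441406), 79.4548110961914)
brown [656.9 145.4 168.7  74.6  54.7]
blue none
```

View pics/a6.png

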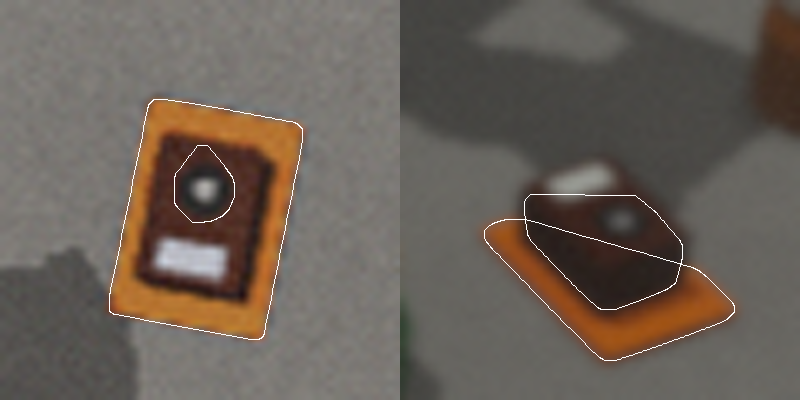

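Brown lies flat on the plate, lengthwise (top crop (205,215)). The dark mask only caught its port, so I'll remeasure as the not-orange region inside the plate.

```bash
cat > chk2.py <<'E'
from lib import *
def inplate(d,uv=(207,180)):
    x0,y0=uv[0]-34,uv[1]-34
    c=cv2.resize(d["frame"][y0:y0+68,x0:x0+68],None,fx=S,fy=S,interpolation=cv2.INTER_CUBIC)
    kp=contour(d,*HSV["plate"],uv,34)
    i=((kp-[x0,y0]+.5)*S).astype(np.int32); m=np.zeros(c.shape[:2],np.uint8); cv2.fillPoly(m,[i],255); m=cv2.erode(m,np.ones((13,13)))
    h=cv2.cvtColor(c,cv2.COLOR_RGB2HSV); o=cv2.inRange(h,(7,140,105),(18,255,255))
    m&=~o; m=cv2.morphologyEx(m,cv2.MORPH_OPEN,np.ones((9,9)))
    k=max(cv2.findContours(m,cv2.RETR_EXTERNAL,cv2.CHAIN_APPROX_NONE)[0],key=cv2.contourArea)
    k=cv2.convexHull(k)[:,0].astype(float); return kp,(k+.5)/S-.5+[x0,y0]
d=shot("top"); kp,k=inplate(d)
r=cv2.minAreaRect((cast(d,kp,.006)*1000).astype(np.float32)); t=np.radians(r[2]); e=np.array([[-np.sin(t),np.cos(t)],[np.cos(t),np.sin(t)]])
c,y,a,b=block(d,k,.036)
print("plate",np.round(r[0],1),"brown",np.round(np.r_[c*1000,y,a,b],1),"offset in plate x,y",np.round(e@(c*1000-r[0]),1))
P=cast(d,k,.036)*1000-r[0]; Q=cast(d,k,.006)*1000-r[0]
print("extent z=36",np.round([(P@v).min() for v in e]+[(P@v).max() for v in e],1),"z=6",np.round([(Q@v).min() for v in e]+[(Q@v).max() for v in e],1),e.round(2))
E
python3 chk2.py
```

```text
plate [650.5 154.7] brown [647.2 152.1 169.3  61.7  47.2] offset in plate x,y [ 2.8 -3.2]
extent z=36 [-27.2 -28.4  34.6  18.8] z=6 [-31.3 -23.9  32.   24.4] [[-0.98  0.19]
 [ 0.19  0.98]]
```

```bash
cat > chk3.py <<'E'
from lib import *
d=shot("scene"); x0,y0=318,175
c=cv2.resize(d["frame"][y0:y0+60,x0:x0+75],None,fx=S,fy=S,interpolation=cv2.INTER_CUBIC)
h=cv2.cvtColor(c,cv2.COLOR_RGB2HSV); o=cv2.inRange(h,(5,140,85),(18,255,255))
kp=contour(d,*HSV["plate"],(352,225),34); r=cv2.minAreaRect((cast(d,kp,.006)*1000).astype(np.float32))
t=np.radians(79.4); e=np.array([[-np.sin(t),np.cos(t)],[np.cos(t),np.sin(t)]])
ys,xs=np.nonzero(o); P=(cast(d,np.c_[(xs+.5)/S-.5+x0,(ys+.5)/S-.5+y0],.006)*1000-r[0])@e.T
# orange strip along -e1 side (mid-length) and -e0 side (mid-width): inner limits
print(r[0],r[1]); A=P[(abs(P[:,0])<8)&(P[:,1]<0)]; B=P[(abs(P[:,1])<8)&(P[:,0]<0)]
print("-e1 strip",A[:,1].min(),A[:,1].max(),"-e0 strip",B[:,0].min(),B[:,0].max())
E
python3 chk3.py
```

```text
(654.0836181640625, 153.52659606933594) (68.05509948730469, 93.94944763183594)
-e1 strip -32.285535167066264 -19.104107696677588 -e0 strip -45.67412763050483 -23.34326605803602
```

Top view puts brown about 2.5 mm off centre along the plate, and the scene view agrees in sign. I'll re-centre it by squeezing lengthwise over the plate centre.

```bash
python3 -m pendant '[{"dx":0,"dy":0,"dz":0,"rx":0,"ry":0,"rz":6.8,"hand":0.085},{"dx":0,"dy":0,"dz":0,"rx":0,"ry":0,"rz":6.8,"hand":0.085},{"dx":0,"dy":0,"dz":0,"rx":0,"ry":0,"rz":6.8,"hand":0.085},{"dx":0,"dy":0,"dz":0,"rx":0,"ry":0,"rz":6.8,"hand":0.085},{"dx":0,"dy":0,"dz":0,"rx":0,"ry":0,"rz":6.8,"hand":0.085},{"dx":0,"dy":0,"dz":0,"rx":0,"ry":0,"rz":6.8,"hand":0.085},{"dx":0,"dy":0,"dz":0,"rx":0,"ry":0,"rz":6.8,"hand":0.085},{"dx":0,"dy":0,"dz":0,"rx":0,"ry":0,"rz":6.8,"hand":0.085},{"dx":0,"dy":0,"dz":0,"rx":0,"ry":0,"rz":6.8,"hand":0.085},{"dx":0,"dy":0,"dz":0,"rx":0,"ry":0,"rz":6.2,"hand":0.085},{"dx":0,"dy":0,"dz":0,"rx":0,"ry":0,"rz":0,"hand":0.085},{"dx":0,"dy":0,"dz":0,"rx":0,"ry":0,"rz":0,"hand":0.085}]'
python3 - <<'E'
from lib import *
go(.6521,.1535,.0125,169.4)
E
```

```text
clock: 29.07
position: [0.4663, 0.1527, 0.1056]
ee_rot: [-0.0, 0.768, 0.64, 0.0]
contact_force: [-1.1, 0.6, 0.5]
width: 0.0851
gripper_force: 0.0
tool shift mm [ 34.5 182.5  93.1] rz deg 0.2 tilt [-0.      0.0001] q6 0.36 t 29.1
```

```bash
python3 -m pendant '[{"dx":0.0057,"dy":0.0304,"dz":0,"rx":0,"ry":0,"rz":0.2,"hand":0.085},{"dx":0.0057,"dy":0.0304,"dz":0,"rx":0,"ry":0,"rz":0,"hand":0.085},{"dx":0.0057,"dy":0.0304,"dz":0,"rx":0,"ry":0,"rz":0,"hand":0.085},{"dx":0.0057,"dy":0.0304,"dz":0,"rx":0,"ry":0,"rz":0,"hand":0.085},{"dx":0.0057,"dy":0.0304,"dz":0,"rx":0,"ry":0,"rz":0,"hand":0.085},{"dx":0.0057,"dy":0.0304,"dz":0,"rx":0,"ry":0,"rz":0,"hand":0.085},{"dx":0,"dy":0,"dz":0.02,"rx":0,"ry":0,"rz":0,"hand":0.085},{"dx":0,"dy":0,"dz":0.02,"rx":0,"ry":0,"rz":0,"hand":0.085},{"dx":0,"dy":0,"dz":0,"rx":0,"ry":0,"rz":0,"hand":0.085},{"dx":0,"dy":0,"dz":0,"rx":0,"ry":0,"rz":0,"hand":0.085},{"dx":0,"dy":0,"dz":0,"rx":0,"ry":0,"rz":0,"hand":0.085}]'
python3 - <<'E'
from lib import *
go(.6521,.1535,.0125,169.4)
E
```

```text
clock: 29.98
position: [0.6521, 0.1523, 0.0663]
ee_rot: [0.0, 0.77, 0.638, 0.0]
contact_force: [0.6, -0.6, -0.5]
width: 0.085
gripper_force: 0.0
tool shift mm [ 1.2 -0.3 53.8] rz deg -0.1 tilt [0.0007 0.0002] q6 0.31 t 30.0
```

```bash
python3 -m pendant '[{"dx":0.001,"dy":-0.0005,"dz":0.018,"rx":0,"ry":0,"rz":0,"hand":0.085},{"dx":0,"dy":0,"dz":0.018,"rx":0,"ry":0,"rz":0,"hand":0.085},{"dx":0,"dy":0,"dz":0.01,"rx":0,"ry":0,"rz":0,"hand":0.085},{"dx":0,"dy":0,"dz":0.007,"rx":0,"ry":0,"rz":0,"hand":0.085},{"dx":0,"dy":0,"dz":0,"rx":0,"ry":0,"rz":0,"hand":0.085},{"dx":0,"dy":0,"dz":0,"rx":0,"ry":0,"rz":0,"hand":0.085},{"dx":0,"dy":0,"dz":0,"rx":0,"ry":0,"rz":0,"hand":0.085}]'
python3 - <<'E'
from lib import *
go(.6521,.1535,.0125,169.4)
E
```

```text
clock: 30.57
position: [0.6525, 0.1534, 0.0138]
ee_rot: [0.001, 0.771, 0.637, 0.001]
contact_force: [-0.2, 0.3, 0.8]
width: 0.0852
gripper_force: 0.0
tool shift mm [ 0.  -0.4  1.3] rz deg -0.2 tilt [0.0021 0.0003] q6 0.32 t 30.6
```

```bash
python3 -m pendant '[{"dx":0,"dy":0,"dz":0,"rx":0,"ry":0,"rz":0,"hand":0.055},{"dx":0,"dy":0,"dz":0,"rx":0,"ry":0,"rz":0,"hand":0.055},{"dx":0,"dy":0,"dz":0,"rx":0,"ry":0,"rz":0,"hand":0.055},{"dx":0,"dy":0,"dz":0,"rx":0,"ry":0,"rz":0,"hand":0.055},{"dx":0,"dy":0,"dz":0,"rx":0,"ry":0,"rz":0,"hand":0.055},{"dx":0,"dy":0,"dz":0,"rx":0,"ry":0,"rz":0,"hand":0.055},{"dx":0.0012,"dy":0,"dz":0,"rx":0,"ry":0,"rz":0,"hand":0.055},{"dx":0,"dy":0,"dz":0,"rx":0,"ry":0,"rz":0,"hand":0.055}]' 20
python3 -m pendant '[{"dx":0,"dy":0,"dz":0,"rx":0,"ry":0,"rz":0,"hand":0.07},{"dx":0,"dy":0,"dz":0,"rx":0,"ry":0,"rz":0,"hand":0.085},{"dx":0,"dy":0,"dz":0,"rx":0,"ry":0,"rz":0,"hand":0.085},{"dx":0,"dy":0,"dz":0,"rx":0,"ry":0,"rz":0,"hand":0.085},{"dx":0,"dy":0,"dz":-0.01,"rx":0,"ry":0,"rz":0,"hand":0.085},{"dx":0,"dy":0,"dz":-0.02,"rx":0,"ry":0,"rz":0,"hand":0.085},{"dx":0,"dy":0,"dz":-0.03,"rx":0,"ry":0,"rz":0,"hand":0.085},{"dx":0,"dy":0,"dz":-0.03,"rx":0,"ry":0,"rz":0,"hand":0.085},{"dx":0,"dy":0,"dz":0,"rx":0,"ry":0,"rz":0,"hand":0.085},{"dx":0,"dy":0,"dz":0,"rx":0,"ry":0,"rz":0,"hand":0.085}]'
python3 - <<'E'
from lib import *
go(.468,.1527,.105,146.8)
E
```

```text
clock: 31.23
position: [0.6522, 0.1535, 0.0135]
ee_rot: [0.001, 0.77, 0.638, -0.0]
contact_force: [-0.7, -2.2, 6.2]
width: 0.0594
gripper_force: 23.7
clock: 32.07
position: [0.6535, 0.1547, 0.1057]
ee_rot: [0.001, 0.771, 0.637, 0.002]
contact_force: [-0.9, 0.2, -0.5]
width: 0.0849
gripper_force: 0.0
tool shift mm [ -36.8 -181.8   -0.3] rz deg 22.4 tilt [0.0057 0.0009] q6 0.32 t 32.1
```

```bash
python3 -m pendant '[{"dx":-0.0061,"dy":-0.0303,"dz":0,"rx":0,"ry":0,"rz":0,"hand":0.085},{"dx":-0.0061,"dy":-0.0303,"dz":0,"rx":0,"ry":0,"rz":0,"hand":0.085},{"dx":-0.0061,"dy":-0.0303,"dz":0,"rx":0,"ry":0,"rz":0,"hand":0.085},{"dx":-0.0061,"dy":-0.0303,"dz":0,"rx":0,"ry":0,"rz":0,"hand":0.085},{"dx":-0.0061,"dy":-0.0303,"dz":0,"rx":0,"ry":0,"rz":0,"hand":0.085},{"dx":-0.0061,"dy":-0.0303,"dz":0,"rx":0,"ry":0,"rz":0,"hand":0.085},{"dx":0,"dy":0,"dz":0,"rx":0,"ry":0,"rz":5.6,"hand":0.085},{"dx":0,"dy":0,"dz":0,"rx":0,"ry":0,"rz":5.6,"hand":0.085},{"dx":0,"dy":0,"dz":0,"rx":0,"ry":0,"rz":5.6,"hand":0.085},{"dx":0,"dy":0,"dz":0,"rx":0,"ry":0,"rz":5.6,"hand":0.085},{"dx":0,"dy":0,"dz":0,"rx":0,"ry":0,"rz":0,"hand":0.085},{"dx":0,"dy":0,"dz":0,"rx":0,"ry":0,"rz":0,"hand":0.085}]'
python3 - <<'E'
from lib import *
go(.468,.1527,.007,146.8)
E
python3 chk2.py; python3 chk3.py
```

```text
clock: 33.07
position: [0.4656, 0.1524, 0.1019]
ee_rot: [-0.0, 0.879, 0.477, -0.001]
contact_force: [0.7, 0.1, 0.6]
width: 0.0846
gripper_force: 0.0
tool shift mm [ 1.7  2.  94.9] rz deg 0.1 tilt [-0.0019 -0.0003] q6 0.75 t 33.1
plate [650.6 154.7] brown [649.6 151.6 169.3  61.8  46.8] offset in plate x,y [ 0.4 -3.2]
extent z=36 [-29.6 -28.   32.2  18.8] z=6 [-33.7 -23.4  29.5  24.5] [[-0.98  0.19]
 [ 0.19  0.98]]
(653.6217041015625, 153.22598266601562) (68.12808990478516, 94.23958587646484)
-e1 strip -31.90508191085069 -19.272583840923556 -e0 strip -46.14779534583286 -26.168616815413113
```

Brown is now centred along the plate (about 0 mm) and within about 2 mm across it, which is good. Next, squeeze blue lengthwise to centre it in the hand.

```bash
python3 -m pendant '[{"dx":0.001,"dy":0.001,"dz":0.02,"rx":0,"ry":0,"rz":0,"hand":0.085},{"dx":0,"dy":0,"dz":0.02,"rx":0,"ry":0,"rz":0,"hand":0.085},{"dx":0,"dy":0,"dz":0.02,"rx":0,"ry":0,"rz":0,"hand":0.085},{"dx":0,"dy":0,"dz":0.015,"rx":0,"ry":0,"rz":0,"hand":0.085},{"dx":0,"dy":0,"dz":0.01,"rx":0,"ry":0,"rz":0,"hand":0.085},{"dx":0,"dy":0,"dz":0.008,"rx":0,"ry":0,"rz":0,"hand":0.085},{"dx":0,"dy":0,"dz":0,"rx":0,"ry":0,"rz":0,"hand":0.085},{"dx":0,"dy":0,"dz":0,"rx":0,"ry":0,"rz":0,"hand":0.085}]'
python3 -m pendant '[{"dx":0,"dy":0,"dz":0,"rx":0,"ry":0,"rz":0,"hand":0.055},{"dx":0,"dy":0,"dz":0,"rx":0,"ry":0,"rz":0,"hand":0.055},{"dx":0,"dy":0,"dz":0,"rx":0,"ry":0,"rz":0,"hand":0.055},{"dx":0,"dy":0,"dz":0,"rx":0,"ry":0,"rz":0,"hand":0.055},{"dx":0,"dy":0,"dz":0,"rx":0,"ry":0,"rz":0,"hand":0.055},{"dx":0,"dy":0,"dz":0,"rx":0,"ry":0,"rz":0,"hand":0.055},{"dx":0,"dy":0,"dz":0,"rx":0,"ry":0,"rz":0,"hand":0.055}]' 20
python3 -m pendant '[{"dx":0,"dy":0,"dz":0,"rx":0,"ry":0,"rz":0,"hand":0.07},{"dx":0,"dy":0,"dz":0,"rx":0,"ry":0,"rz":0,"hand":0.085},{"dx":0,"dy":0,"dz":0,"rx":0,"ry":0,"rz":0,"hand":0.085},{"dx":0,"dy":0,"dz":0,"rx":0,"ry":0,"rz":0,"hand":0.085},{"dx":0,"dy":0,"dz":-0.01,"rx":0,"ry":0,"rz":0,"hand":0.085},{"dx":0,"dy":0,"dz":-0.03,"rx":0,"ry":0,"rz":0,"hand":0.085},{"dx":0,"dy":0,"dz":-0.03,"rx":0,"ry":0,"rz":0,"hand":0.085},{"dx":0,"dy":0,"dz":0,"rx":0,"ry":0,"rz":0,"hand":0.085},{"dx":0,"dy":0,"dz":0,"rx":0,"ry":0,"rz":0,"hand":0.085}]'
```

```text
clock: 33.83
position: [0.4677, 0.1528, 0.0094]
ee_rot: [-0.0, 0.88, 0.476, -0.0]
contact_force: [-0.4, -0.1, 0.5]
width: 0.0849
gripper_force: 0.0
clock: 34.42
position: [0.4685, 0.153, 0.0104]
ee_rot: [0.0, 0.88, 0.476, 0.001]
contact_force: [-0.2, -0.1, 5.5]
width: 0.0595
gripper_force: 23.2
clock: 35.17
position: [0.469, 0.1531, 0.081]
ee_rot: [0.001, 0.88, 0.476, 0.002]
contact_force: [-0.2, -0.6, -0.1]
width: 0.0849
gripper_force: 0.0
```

```bash
python3 -m pendant '[{"dx":0,"dy":0,"dz":0,"rx":0,"ry":0,"rz":-7,"hand":0.085},{"dx":0,"dy":0,"dz":0,"rx":0,"ry":0,"rz":-7,"hand":0.085},{"dx":0,"dy":0,"dz":0,"rx":0,"ry":0,"rz":-7,"hand":0.085},{"dx":0,"dy":0,"dz":0,"rx":0,"ry":0,"rz":-7,"hand":0.085},{"dx":0,"dy":0,"dz":0,"rx":0,"ry":0,"rz":-7,"hand":0.085},{"dx":0,"dy":0,"dz":0,"rx":0,"ry":0,"rz":-7,"hand":0.085},{"dx":0,"dy":0,"dz":0,"rx":0,"ry":0,"rz":-7,"hand":0.085},{"dx":0,"dy":0,"dz":0,"rx":0,"ry":0,"rz":-7,"hand":0.085},{"dx":0,"dy":0,"dz":0,"rx":0,"ry":0,"rz":-7,"hand":0.085},{"dx":0,"dy":0,"dz":0,"rx":0,"ry":0,"rz":-7,"hand":0.085},{"dx":0,"dy":0,"dz":0,"rx":0,"ry":0,"rz":-7,"hand":0.085},{"dx":0,"dy":0,"dz":0,"rx":0,"ry":0,"rz":-7,"hand":0.085}]'
python3 -m pendant '[{"dx":0,"dy":0,"dz":0,"rx":0,"ry":0,"rz":-6,"hand":0.085},{"dx":0,"dy":0,"dz":0,"rx":0,"ry":0,"rz":0,"hand":0.085},{"dx":0,"dy":0,"dz":0,"rx":0,"ry":0,"rz":0,"hand":0.085}]'
python3 - <<'E'
from lib import *
go(.468,.1527,.007,56.8)
d=shot("top");k=contour(d,*HSV["blue"],(207,250),30)
E
```

```text
clock: 36.17
position: [0.4664, 0.1526, 0.078]
ee_rot: [-0.002, 0.333, 0.943, -0.001]
contact_force: [0.4, 0.5, -0.2]
width: 0.0849
gripper_force: 0.0
clock: 36.42
position: [0.4668, 0.1527, 0.0784]
ee_rot: [-0.001, 0.287, 0.958, -0.001]
contact_force: [0.4, -0.2, 0.3]
width: 0.085
gripper_force: 0.0
tool shift mm [-1.1  0.8 71.4] rz deg -0.2 tilt [-0.0025 -0.0004] q6 -0.81 t 36.4
```

```bash
python3 -m pendant '[{"dx":-0.0005,"dy":0.0005,"dz":0.02,"rx":0,"ry":0,"rz":0,"hand":0.085},{"dx":0,"dy":0,"dz":0.02,"rx":0,"ry":0,"rz":0,"hand":0.085},{"dx":0,"dy":0,"dz":0.015,"rx":0,"ry":0,"rz":0,"hand":0.085},{"dx":0,"dy":0,"dz":0.01,"rx":0,"ry":0,"rz":0,"hand":0.085},{"dx":0,"dy":0,"dz":0.006,"rx":0,"ry":0,"rz":0,"hand":0.085},{"dx":0,"dy":0,"dz":0,"rx":0,"ry":0,"rz":0,"hand":0.085},{"dx":0,"dy":0,"dz":0,"rx":0,"ry":0,"rz":0,"hand":0.085},{"dx":0,"dy":0,"dz":0,"rx":0,"ry":0,"rz":0,"hand":0.085}]'
python3 -c "
from lib import *
go(.4685,.1530,.007,56.8)"
```

```text
clock: 37.13
position: [0.469, 0.1531, 0.0091]
ee_rot: [0.001, 0.286, 0.958, 0.0]
contact_force: [0.8, -0.0, -0.5]
width: 0.0854
gripper_force: 0.0
tool shift mm [ 0.4 -0.4  2.1] rz deg -0.0 tilt [0.0011 0.0003] q6 -0.82 t 37.1
```

```bash
python3 -m pendant '[{"dx":0,"dy":0,"dz":0.001,"rx":0,"ry":0,"rz":0,"hand":0.035},{"dx":0,"dy":0,"dz":0,"rx":0,"ry":0,"rz":0,"hand":0.035},{"dx":0,"dy":0,"dz":0,"rx":0,"ry":0,"rz":0,"hand":0.035},{"dx":0,"dy":0,"dz":0,"rx":0,"ry":0,"rz":0,"hand":0.035},{"dx":0,"dy":0,"dz":0,"rx":0,"ry":0,"rz":0,"hand":0.035},{"dx":0,"dy":0,"dz":0,"rx":0,"ry":0,"rz":0,"hand":0.035},{"dx":0,"dy":0,"dz":0,"rx":0,"ry":0,"rz":0,"hand":0.035},{"dx":0,"dy":0,"dz":0,"rx":0,"ry":0,"rz":0,"hand":0.035}]' 40
python3 -m pendant '[{"dx":0,"dy":0,"dz":-0.01,"rx":0,"ry":0,"rz":0,"hand":0.035},{"dx":0,"dy":0,"dz":-0.02,"rx":0,"ry":0,"rz":0,"hand":0.035},{"dx":0,"dy":0,"dz":-0.03,"rx":0,"ry":0,"rz":0,"hand":0.035},{"dx":0,"dy":0,"dz":-0.03,"rx":0,"ry":0,"rz":0,"hand":0.035},{"dx":0,"dy":0,"dz":0,"rx":0,"ry":0,"rz":0,"hand":0.035},{"dx":0,"dy":0,"dz":0,"rx":0,"ry":0,"rz":0,"hand":0.035}]'
python3 - <<'E'
from lib import *
go(.6521,.1536,.0455,79.4)
E
```

```text
clock: 37.8
position: [0.469, 0.1531, 0.0082]
ee_rot: [0.001, 0.286, 0.958, 0.0]
contact_force: [-0.6, 0.6, 5.7]
width: 0.0433
gripper_force: 41.8
clock: 38.3
position: [0.4695, 0.1532, 0.0989]
ee_rot: [0.002, 0.286, 0.958, 0.001]
contact_force: [-0.3, 0.3, -1.0]
width: 0.0433
gripper_force: 41.1
tool shift mm [-152.4  100.2   54.1] rz deg -22.6 tilt [0.0037 0.0007] q6 -0.82 t 38.3
```

Placing height: 0.0082 + 0.036 = 0.044.

```bash
python3 -m pendant '[{"dx":-0.0254,"dy":0.0167,"dz":0,"rx":0,"ry":0,"rz":0,"hand":0.035},{"dx":-0.0254,"dy":0.0167,"dz":0,"rx":0,"ry":0,"rz":0,"hand":0.035},{"dx":-0.0254,"dy":0.0167,"dz":0,"rx":0,"ry":0,"rz":0,"hand":0.035},{"dx":-0.0254,"dy":0.0167,"dz":0,"rx":0,"ry":0,"rz":0,"hand":0.035},{"dx":-0.0254,"dy":0.0167,"dz":0,"rx":0,"ry":0,"rz":0,"hand":0.035},{"dx":-0.0254,"dy":0.0167,"dz":0,"rx":0,"ry":0,"rz":0,"hand":0.035},{"dx":0,"dy":0,"dz":0,"rx":0,"ry":0,"rz":-5.7,"hand":0.035},{"dx":0,"dy":0,"dz":0,"rx":0,"ry":0,"rz":-5.7,"hand":0.035},{"dx":0,"dy":0,"dz":0,"rx":0,"ry":0,"rz":-5.7,"hand":0.035},{"dx":0,"dy":0,"dz":0,"rx":0,"ry":0,"rz":-5.5,"hand":0.035},{"dx":0,"dy":0,"dz":0,"rx":0,"ry":0,"rz":0,"hand":0.035},{"dx":0,"dy":0,"dz":0,"rx":0,"ry":0,"rz":0,"hand":0.035}]'
python3 -m pendant '[{"dx":0,"dy":0,"dz":0.02,"rx":0,"ry":0,"rz":0,"hand":0.035},{"dx":0,"dy":0,"dz":0.015,"rx":0,"ry":0,"rz":0,"hand":0.035},{"dx":0,"dy":0,"dz":0.01,"rx":0,"ry":0,"rz":0,"hand":0.035},{"dx":0,"dy":0,"dz":0,"rx":0,"ry":0,"rz":0,"hand":0.035},{"dx":0,"dy":0,"dz":0,"rx":0,"ry":0,"rz":0,"hand":0.035},{"dx":0,"dy":0,"dz":0,"rx":0,"ry":0,"rz":0,"hand":0.035}]'
python3 - <<'E'
from lib import *
go(.6521,.1536,.0445,79.4)
E
```

```text
clock: 39.3
position: [0.6497, 0.1532, 0.0955]
ee_rot: [-0.002, 0.094, 0.996, -0.0]
contact_force: [-0.4, 0.1, -1.2]
width: 0.0433
gripper_force: 41.1
clock: 39.8
position: [0.6514, 0.1535, 0.0531]
ee_rot: [0.0, 0.093, 0.996, 0.0]
contact_force: [1.1, 0.4, -1.3]
width: 0.0429
gripper_force: 41.1
tool shift mm [-0.7  0.3  8.6] rz deg -0.0 tilt [0.001  0.0002] q6 -1.26 t 39.8
```

```bash
python3 -m pendant '[{"dx":-0.0003,"dy":0.0002,"dz":0.005,"rx":0,"ry":0,"rz":0,"hand":0.035},{"dx":0,"dy":0,"dz":0.003,"rx":0,"ry":0,"rz":0,"hand":0.035},{"dx":0,"dy":0,"dz":0,"rx":0,"ry":0,"rz":0,"hand":0.035},{"dx":0,"dy":0,"dz":0,"rx":0,"ry":0,"rz":0,"hand":0.035}]'
python3 -m pendant '[{"dx":0,"dy":0,"dz":0,"rx":0,"ry":0,"rz":0,"hand":0.05},{"dx":0,"dy":0,"dz":0,"rx":0,"ry":0,"rz":0,"hand":0.07},{"dx":0,"dy":0,"dz":0,"rx":0,"ry":0,"rz":0,"hand":0.07},{"dx":0,"dy":0,"dz":0,"rx":0,"ry":0,"rz":0,"hand":0.07},{"dx":0,"dy":0,"dz":-0.01,"rx":0,"ry":0,"rz":0,"hand":0.07},{"dx":0,"dy":0,"dz":-0.02,"rx":0,"ry":0,"rz":0,"hand":0.07},{"dx":0,"dy":0,"dz":-0.03,"rx":0,"ry":0,"rz":0,"hand":0.07},{"dx":0,"dy":0,"dz":-0.03,"rx":0,"ry":0,"rz":0,"hand":0.07},{"dx":0.03,"dy":0,"dz":-0.02,"rx":0,"ry":0,"rz":0,"hand":0.07},{"dx":0.04,"dy":0,"dz":0,"rx":0,"ry":0,"rz":0,"hand":0.07},{"dx":0.04,"dy":0,"dz":0,"rx":0,"ry":0,"rz":0,"hand":0.07},{"dx":0.04,"dy":0,"dz":0,"rx":0,"ry":0,"rz":0,"hand":0.07}]'
python3 -m pendant '[{"dx":0.04,"dy":0,"dz":0,"rx":0,"ry":0,"rz":0,"hand":0.07},{"dx":0.04,"dy":0,"dz":0,"rx":0,"ry":0,"rz":0,"hand":0.07},{"dx":0,"dy":0,"dz":0,"rx":0,"ry":0,"rz":0,"hand":0.07},{"dx":0,"dy":0,"dz":0,"rx":0,"ry":0,"rz":0,"hand":0.07}]'
python3 - <<'E'
from lib import *
D={n:shot(n) for n in("top","scene")}
cv2.imwrite("pics/a7.png",np.hstack([cv2.resize(D["top"]["frame"][140:230,175:295,::-1],(400,300),interpolation=cv2.INTER_CUBIC),cv2.resize(D["scene"]["frame"][150:240,280:400,::-1],(400,300),interpolation=cv2.INTER_CUBIC)]))
d=D["top"]
k=contour(d,*HSV["blue"],(207,180),24); P=cast(d,k,.066)*1000
kp=contour(d,*HSV["plate"],(207,160),34)
c,t,a,b=block(d,k,.066); print("blue top",np.round(np.r_[c*1000,t,a,b],1))
for n,uv,z in(("dish",(257,190),.03),("cup",(257,188),.064),("tumbler",(257,188),.096)):
    print(n,[np.round(v*1000,1) for v in circ(d,contour(d,*HSV[n],uv,25),z)])
E
```

```text
clock: 40.13
position: [0.6511, 0.1535, 0.0446]
ee_rot: [-0.0, 0.092, 0.996, 0.0]
contact_force: [0.1, -0.3, -0.1]
width: 0.0435
gripper_force: 41.1
clock: 41.13
position: [0.5026, 0.1813, 0.1559]
ee_rot: [0.001, 0.093, 0.996, 0.0]
contact_force: [0.3, 0.5, 0.1]
width: 0.0697
gripper_force: 0.0
clock: 41.47
position: [0.4232, 0.1961, 0.1557]
ee_rot: [0.001, 0.091, 0.996, 0.0]
contact_force: [1.1, 1.0, -0.2]
width: 0.0701
gripper_force: 0.0
blue top [647.8 152.  169.8  61.   48. ]
dish [array([624.7,  22.2]), np.float64(34.0)]
cup [array([625. ,  23.1]), np.float64(25.4)]
tumbler [array([624.2,  23.4]), np.float64(15.8)]
```

View pics/a7.png

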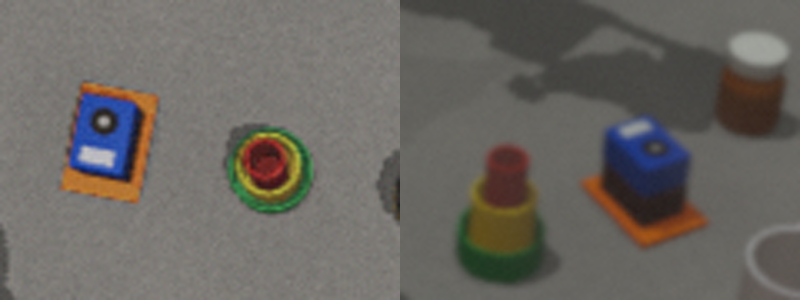

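Blue sits squarely on brown on the plate (scene crop (645,170)), their edges in line. The nest stands upright at (500,215), and the robot is clear. Handing in.

```bash
python3 -c "
from rig import manip
print(manip.sign_off())"
```

```text
the job is handed in; nothing more can be done
None
```

The job is handed in at about 42 s of the 128 s: dish at the midpoint (within about 1 mm) with cup and tumbler nested, brown lengthwise on the plate (centred along it, about 2 mm off across) with blue squarely on top, and the spare and jar left alone; no verdict came back.

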